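# Stack tile blanks on the sloping bed and run them in under the hood

## Task

Pull the carriage fully out from under the clear hood by its post. Stack all the terracotta tile blanks flat one on another on the sloping bed, lengthwise down the slope, centred on the backstop and each pushed right up against it, and lay the steel weight on top of the stack in the same way. Then run the carriage fully home under the hood with the stack intact, leaving the loupe and the stamp where they are.

Things in the scene. Friction and masses are not known exactly. Their poses are not given: they have to be found in the camera images.
- carriage (a joint): slide of the carriage along the stand, m: 0 = home, fully in under the clear hood; 0.13 = fully out at its stop, clear of the hood. Runs level, on two rails, with about 3 N of friction, and stays where it is left.
- grip (a point): centre of the upright wooden grip post at the carriage's outer end, where to hold it from above: 14 mm thick across the slide (this point's y), 18 mm along it (x), its top 20 mm above this point, 50 mm of it free below. This point's x axis points along the slide inwards, towards the hood (so the carriage comes out along -x), z up. The post stands about 45 mm clear of the backstop and, at home, of the hood's mouth.
- bed (a point): plywood bed of the carriage, 104 x 120 mm, sloping 15 degrees down towards the grip post. Origin on its surface at the foot of the backstop, on the centre line; x up the slope (away from the post), y across, z square off the bed. The aluminium backstop, 50 mm wide, 50 mm high along z, has its face at x = 0; the bed ends at x = 96 mm. Tiles do not slide down it by themselves.
- stand: fixed stand: plywood base 270 x 140 mm with rails, and a clear plastic hood on its inner end, 139 mm wide, 125 mm deep, top 141 mm and ceiling 136 mm above the table, closed but for its mouth towards the post. Origin on the table under the middle of the mouth; x points inwards along the slide. Home, the bed lies under the hood; fully out, all is open above it.
- tile_0_c (a point): terracotta tile blank, 72 x 50 x 8 mm, alike on both faces; this point is its centre, x along the 72 mm, y along the 50 mm, z through the 8 mm. Lies flat on the table at the start. Three to five such tiles are there; this one may be absent. About 60 g.
- tile_1_c (a point): terracotta tile blank, 72 x 50 x 8 mm, alike on both faces; this point is its centre, x along the 72 mm, y along the 50 mm, z through the 8 mm. Lies flat on the table at the start. Three to five such tiles are there; this one may be absent. About 60 g.
- tile_2_c (a point): terracotta tile blank, 72 x 50 x 8 mm, alike on both faces; this point is its centre, x along the 72 mm, y along the 50 mm, z through the 8 mm. Lies flat on the table at the start. Three to five such tiles are there; this one may be absent. About 60 g.
- tile_3_c (a point): terracotta tile blank, 72 x 50 x 8 mm, alike on both faces; this point is its centre, x along the 72 mm, y along the 50 mm, z through the 8 mm. Lies flat on the table at the start. Three to five such tiles are there; this one may be absent. About 60 g.
- tile_4_c (a point): terracotta tile blank, 72 x 50 x 8 mm, alike on both faces; this point is its centre, x along the 72 mm, y along the 50 mm, z through the 8 mm. Lies flat on the table at the start. Three to five such tiles are there; this one may be absent. About 60 g.
- weight_c (a point): bare steel pressing weight, 72 x 50 x 15 mm, about 0.35 kg; this point is its centre, x along the 72 mm, y along the 50 mm, z through the 15 mm. Lies flat on the table among the tiles at the start.
- loupe: black eye loupe, 34 mm across, 30 mm high; leave it alone
- stamp: wooden stamp block, 52 x 56 x 27 mm; leave it alone
Things that resemble listed ones, but are neither listed nor needed, are in the scene too. What is shaped like the part that bears weight_c but brown or red is not meant.

How it is judged:
By the outcome, as a careful person would: the job done as asked, in the order asked, and still so for the second after the job is handed in, with the robot touching nothing.
Of tile_0, tile_1, tile_2, tile_3, tile_4 only 3 to 5 are there at a start; the rules pass over those that are not, and their reading is None.
At some moment in a run one of weight may be knocked a few centimetres aside while the robot is not near it.
Once in a run the grip may slacken for a moment while it holds something.
It also fails if it takes over 210 s, if anything falls off the work surface, if the arm or the gripper's body presses on something with over 40 N, if the wrist force passes 120 N, or if a joint passes its speed limit or range.

## Robot

A 6-joint arm with a two-finger parallel gripper is mounted at the origin on the work surface; the furniture and walls round the work are solid. World frame = base frame: x ahead of the robot, y to its left, z up, the work surface at z = 0. Lengths are in m, angles in rad, forces in N, time in s.
With the tool pointing down it reaches from about 0.325 to 0.9 m from the base axis. Payload 6.1 kg.
Tool frame: the origin (TCP) lies midway between the tips of the shut fingers; the grasp point (between the pads) lies 19 mm behind it; z points along the fingers, x is the direction in which the jaws open and shut, and the axes are right-handed (so a half turn about z gives the same grasp; the last joint's range is limited). The gripper opens to 85 mm and grips with 20 to 120 N. Pads are 22 mm wide; open, the fingers measure 114 mm over their backs; the gripper's body (76 mm by 85 mm) begins 54 mm behind the grasp point. The pads swing forward as they close: fully open they stand 13 mm farther back than shut.
Start: joints at [1.148, 0.22, 1.526, -0, 1.395, -0.126], TCP at [0.183, 0.598, 0.231] pointing down, gripper open.
Joint ranges: [-2.98, 2.98], [-0.91, 2.08], [0.09, 2.57], [-1.24, 4.39], [0.2, 2.65], [-2.68, 2.68]. Speed limits (rad/s): [2.57, 2.57, 3.01, 3.14, 3.14, 3.14].

## Interface

Orientations are given as a unit quaternion [x, y, z, w].
In Python, from station import ctrl gives the robot as it stands.
- The arm moves only by the tool move_arm, never from a script. Its argument "targets" is text: rows parted by semicolons, each of 7 numbers parted by spaces: the turn, a rotation vector about the world's x, y, z as a fraction of full scale, then the shift along the world's x, y, z as a fraction of full scale, then the closure, from 0 (fully open) to 1 (shut). A call has 1 to 20 rows; each row is the pose to reach, as a shift and turn from the pose commanded when the call began; what a row does not reach only later rows make up. Full scale, the value 1, is 0.1 m for a shift and 45 degrees for a turn. A row lasts 1/12 s, in which the tool goes at most 41.7 mm and 7.16 degrees, less where a joint would pass 70% of its speed; a pose out of reach is approached as far as the arm can. A call with a number of a shift or a turn outside -1 to 1 is refused whole. A call with a gripper value outside its range is refused whole. The fingers move at their own pace and stop on an object; "force" is the grip in N (left out, the last holds). Time passes only in rows, so rows that repeat a pose let the fingers close. It gives the time, the measured TCP pose, the force and the opening at its end, in the units of the state.
- ctrl.observe(): the state, without advancing time (a new reading comes with each control period).
- ctrl.grab_frame(name): name is "scene" or "top"; returns (picture, depth): 400x640x3 uint8, blue, green, red; 400x640 float32, m along the optical axis (not along the pixel's ray), 0 where there is no reading.
- ctrl.camera_info(name): a dict with "fovy" (degrees; the focal length in pixels is half the picture's height over the tangent of half this angle, whatever the lens; pixels are square), "cx", "cy" (the principal point, pixels), "rvec" (rotation vector, rad) and "tvec" (3), from world to camera coordinates, as OpenCV has them. Camera axes: x right, y down, z forward; pixel columns grow to the right and rows downward; lengths in m; the calibration is good to about 2 mm. A picture is of the moment at which its call begins. camera_info takes no time and is no camera call.
- ctrl.hand_in(): hands the job in, once; it reports no verdict.
The state is a dict: "time": time; "joint_positions": joint angles; "joint_vel": joint speeds; "joint_efforts": joint torques, N m; "ee_pos": TCP position; "tool_rot": TCP orientation; "wrist_force": force on the tool from outside, world axes, zero at the start; "moment": the same for the moment, N m; "opening": finger opening in m.
Only numpy, scipy, OpenCV 4.12 (cv2) and the standard library are available. Lean on these libraries where they do the work, as an engineer would, in place of code of your own. Each camera call takes 0.05 s, during which the arm holds its last target.

## Working session

There is one attempt and no reset: what is moved stays moved. The work goes in short steps, Python scripts to look and compute and a tool call to move; the robot and the scene stay as the last step left them, time stands still between calls to the robot, and variables do not carry over. Pictures are saved under pics/ and viewed, and the job is handed in when it is done.

Besides the shell and the picture viewer there is one more tool, called as name(argument=value, ...) on one line, values as JSON. move_arm: Moves the arm, as the interface text tells. Shift numbers are shares of 0.1 m and turn numbers shares of 45 degrees, none past 1 either way. Its arguments: {"type":"object","properties":{"targets":{"type":"string"},"force":{"type":"number"}},"required":["targets"]}

```bash
ls; mkdir -p pics
cat > h.py <<'E'
import numpy as np, cv2
from station import ctrl
def cam(n):
    c=ctrl.camera_info(n); f=200/np.tan(np.radians(c['fovy'])/2)
    R,_=cv2.Rodrigues(np.array(c['rvec'],float)); t=np.array(c['tvec'],float).ravel()
    return f,c['cx'],c['cy'],R,t
def ray(n,u,v,z):
    f,cx,cy,R,t=cam(n); d=R.T@np.array([(u-cx)/f,(v-cy)/f,1]); o=-R.T@t
    return o+d*(z-o[2])/d[2]
def pts(n,dep):
    f,cx,cy,R,t=cam(n); v,u=np.mgrid[0:400,0:640]
    P=np.stack([(u-cx)/f*dep,(v-cy)/f*dep,dep],-1); return (P-t)@R
def proj(n,p):
    f,cx,cy,R,t=cam(n); q=R@np.array(p)+t; return q[0]/q[2]*f+cx,q[1]/q[2]*f+cy
E
python3 - <<'E'
from h import *
print(ctrl.observe())
for n in("scene","top"):
    im,d=ctrl.grab_frame(n); cv2.imwrite(f"pics/{n}0.png",im); np.save(f"{n}0.npy",d); print(ctrl.camera_info(n))
E
```

```text
pics
{'time': 0.0, 'joint_positions': array([ 1.14791505e+00,  2.21249545e-01,  1.52758466e+00,  2.38444200e-05,
        1.39468012e+00, -1.26095017e-01]), 'joint_vel': array([-0.0002179 ,  0.00109125,  0.00021917, -0.00178153, -0.00118408,
       -0.00072455]), 'joint_efforts': array([-2.57355259e-04, -4.96899390e+01, -3.89393699e+01, -3.25433884e-04,
        1.11365737e-02,  5.05868013e-05]), 'ee_pos': array([0.18253095, 0.59713909, 0.23019872]), 'tool_rot': array([ 8.03881616e-01,  5.94788554e-01, -8.43874318e-04,  4.59583347e-04]), 'wrist_force': array([-0.11720984, -1.34064077,  0.62876706]), 'moment': array([-0.03103991,  0.00695199, -0.02597128]), 'opening': 0.08553878113295052}
{'fovy': 52.36274237264532, 'cx': 322.86445869276196, 'cy': 206.78901646194547, 'rvec': array([ 2.1733266 , -0.93932167,  0.40204306]), 'tvec': array([-0.29113675,  0.37407339,  0.62118212])}
{'fovy': 46.27646161325632, 'cx': 314.2363691040716, 'cy': 195.16179623396727, 'rvec': array([ 2.10842609, -2.15749796,  0.20786855]), 'tvec': array([0.09892718, 0.51217333, 1.15185265])}
```

View pics/scene0.png

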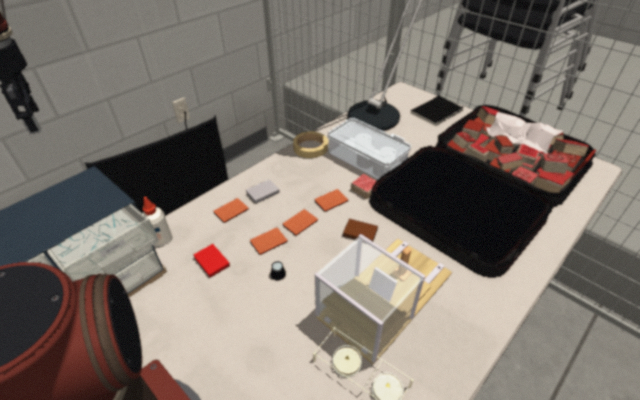

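View pics/top0.png

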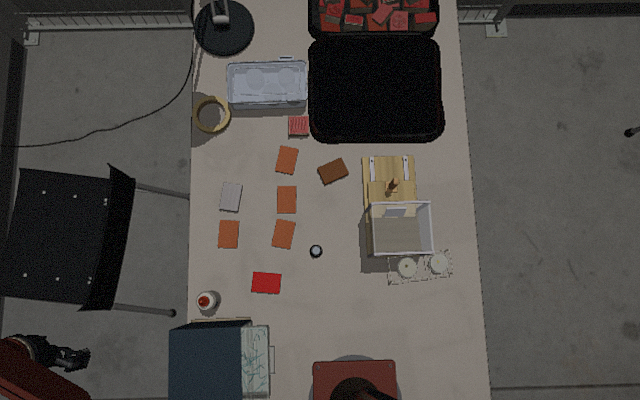

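The pictures show four orange tiles (top image: 287,160; 287,199; 284,234; 228,234) and the grey weight at (230,196). The brown and red blocks are decoys. The stand is at about (395,205), with the post at (391,187) and the hood mouth facing away from the robot.

```bash
cat >> h.py <<'E'
def rects(im,n,kind,z,dbg=False):
    hsv=cv2.cvtColor(im,cv2.COLOR_BGR2HSV)
    H,S,V=[hsv[...,i].astype(int) for i in range(3)]
    if kind=='tile': m=(H>=5)&(H<=14)&(S>150)&(V>140)
    elif kind=='weight': m=(S<40)&(V>90)&(V<175)&(((H>110)|(S<15)))
    m=(m*255).astype(np.uint8)
    cs,_=cv2.findContours(m,cv2.RETR_EXTERNAL,cv2.CHAIN_APPROX_NONE); out=[]
    for c in cs:
        if cv2.contourArea(c)<100: continue
        p=np.array([ray(n,u,v,z)[:2] for u,v in c[:,0]],np.float32)
        (x,y),(w,h),a=cv2.minAreaRect(p*1000)
        if w<h: w,h,a=h,w,a+90
        out.append((round(x/1000,4),round(y/1000,4),round(w),round(h),round((a+90)%180-90,1),c[:,0].mean(0).round()))
    return out
E
python3 - <<'E'
from h import *
im=cv2.imread('pics/top0.png'); d=np.load('top0.npy')
for r in rects(im,'top','tile',.008): print(r)
print(cv2.cvtColor(im,cv2.COLOR_BGR2HSV)[180:212:4,224:238:4].tolist()); print(im[185:190,200:212:4].tolist())
P=pts('top',d)
for u,v in[(287,160),(287,199),(284,234),(228,234),(230,196),(391,182),(260,250),(316,250),(299,126),(333,171)]: print(u,v,P[v,u].round(4))
cv2.imwrite('pics/z.png',cv2.resize(im[140:300,340:460],None,fx=5,fy=5,interpolation=cv2.INTER_CUBIC)[:600])
s=cv2.imread('pics/scene0.png');cv2.imwrite('pics/zs.png',cv2.resize(s[220:370,290:470],None,fx=4,fy=4,interpolation=cv2.INTER_CUBIC))
np.set_printoptions(linewidth=200)
print((P[150:260:5,360:440:8,2]*1000).round())
E
```

```text
[[[13, 30, 136], [15, 23, 133], [17, 31, 131], [13, 28, 128]], [[8, 8, 128], [162, 10, 124], [0, 8, 128], [12, 11, 116]], [[5, 12, 127], [15, 12, 125], [15, 8, 126], [8, 8, 128]], [[0, 10, 124], [10, 12, 128], [10, 12, 129], [0, 12, 128]], [[0, 10, 127], [174, 10, 128], [0, 12, 130], [15, 12, 129]], [[170, 12, 125], [175, 12, 124], [15, 8, 127], [8, 8, 130]], [[175, 12, 126], [0, 8, 127], [171, 13, 133], [0, 8, 134]], [[160, 6, 123], [12, 10, 130], [0, 10, 129], [0, 6, 134]]]
[[[121, 128, 134], [118, 125, 129], [118, 129, 132]], [[116, 122, 130], [121, 125, 132], [122, 129, 134]], [[120, 127, 133], [121, 128, 136], [119, 127, 133]], [[119, 126, 131], [120, 124, 132], [119, 125, 128]], [[122, 131, 134], [120, 125, 134], [120, 127, 133]]]
287 160 [0.6186 0.1571 0.0074]
287 199 [0.5129 0.1586 0.006 ]
284 234 [0.4204 0.1676 0.0068]
228 234 [0.4237 0.3129 0.0077]
230 196 [0.5226 0.3073 0.0146]
391 182 [ 0.5379 -0.1057  0.0774]
260 250 [ 0.381   0.231  -0.0021]
316 250 [0.3759 0.0857 0.0248]
299 126 [0.7063 0.123  0.0273]
333 171 [0.5841 0.0353 0.0143]
[[ -5.  -6.  -2.  -5.  -7.  -4.   0. 
[... 429 characters left out ...]
 -3.  -2.]
 [  2.  26.  28.  27.  27.  26.  33.  11.  -2.  -3.]
 [  3.  12.  25.  26.  25.  29.  28.  15.  -2.  -4.]
 [  2.  17. 140. 140. 142. 142. 141. 139. 139.   2.]
 [ -1.  80. 140. 137. 139. 141. 135. 141. 143.   0.]
 [ -0.  69. 143. 139. 140. 142. 141. 142. 144.  -1.]
 [ -3.  69. 140. 140. 139. 140. 135. 142. 141.   2.]
 [ -2.  57. 141. 138. 141. 138. 141. 136. 139.  -0.]
 [ -0.  58. 138. 140. 137. 140. 138. 138. 140. 143.]
 [ -4.  54. 138. 136. 144. 136. 140. 139. 137. 135.]
 [ -1.  46. 137. 138. 140. 143. 137. 136. 135. 140.]
 [ -1.  38. 139. 142. 139. 139. 140. 143. 138. 140.]
 [ -0.  34. 138. 140. 138. 139. 139. 142. 137. 138.]
 [ -1.  35. 141. 141. 129. 117. 102.  89.  74.  -3.]]
```

View pics/z.png

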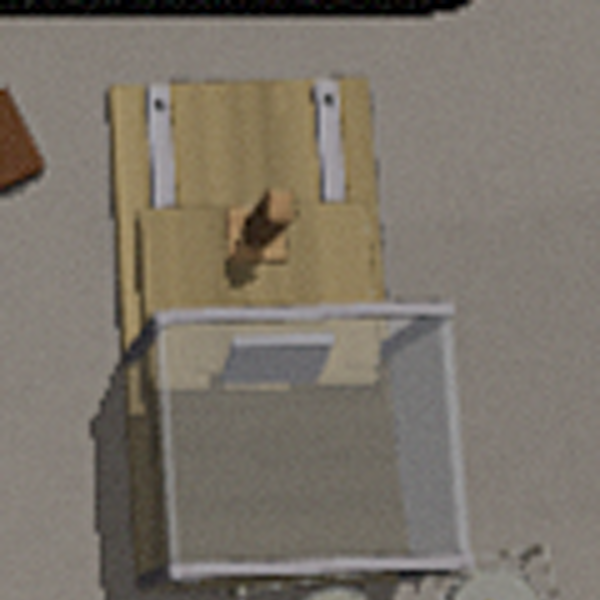

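View pics/zs.png

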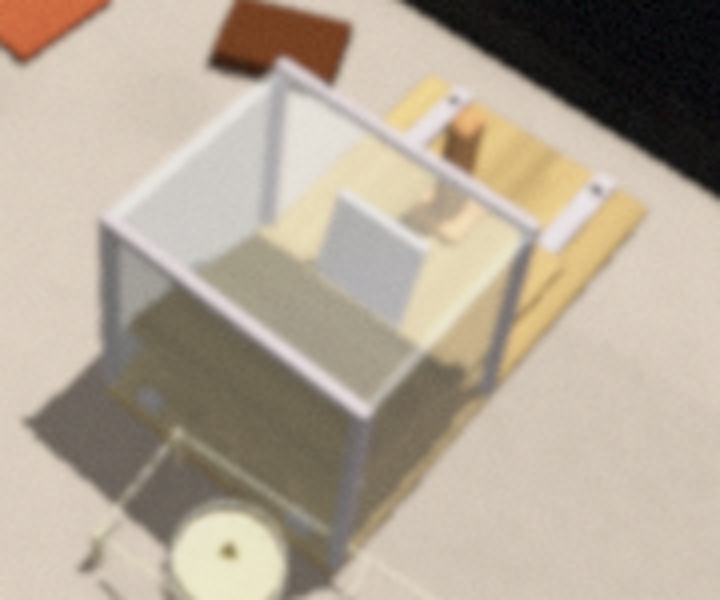

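Run:
```python
from h import *
im=cv2.imread('pics/top0.png'); d=np.load('top0.npy'); P=pts('top',d)
hsv=cv2.cvtColor(im,cv2.COLOR_BGR2HSV); print(hsv[234,280:288:3].tolist(),hsv[234,226:232:3].tolist(),hsv[171,333].tolist(),hsv[282,265].tolist())
for u,v in[(155,315),(450,308),(468,568),(175,572)]: print('hood',ray('top',340+u/5,140+v/5,.141).round(4))
for u,v in[(110,86),(370,79)]: print('base out',ray('top',340+u/5,140+v/5,.012).round(4))
for u,v in[(150,85),(170,85),(155,207),(175,207),(317,80),(338,80),(323,200),(344,200)]: print('rail',ray('top',340+u/5,140+v/5,.015).round(4))
for u,v in[(140,208),(372,204)]: print('carr out',ray('top',340+u/5,140+v/5,.028).round(4))
for u,v in[(233,337),(333,337)]: print('bs top',ray('top',340+u/5,140+v/5,.09).round(4))
# post top points
H,S,V=[hsv[...,i].astype(int) for i in range(3)]
m=(P[...,2]>.07)&(P[...,2]<.1); m[:,:380]=0;m[:,402:]=0;m[:172]=0;m[195:]=0
print('post',P[m].mean(0),np.percentile(P[m],[5,50,95],axis=0).round(4),m.sum()); 
u,v=np.where(m)[::-1]; print(u.min(),u.max(),v.min(),v.max())
for z in(.08,.084): print(ray('top',340+281/5,140+205/5,z))
```

```text
[[9, 151, 135], [8, 155, 128], [10, 155, 132]] [[8, 148, 133], [9, 161, 127]] [11, 150, 92] [2, 199, 145]
hood [ 0.4753 -0.0442  0.141 ]
hood [ 0.4756 -0.1833  0.141 ]
hood [ 0.3539 -0.1833  0.141 ]
hood [ 0.3553 -0.0479  0.141 ]
base out [ 0.6209 -0.0437  0.012 ]
base out [ 0.6218 -0.1834  0.012 ]
rail [ 0.6202 -0.0647  0.015 ]
rail [ 0.62   -0.0754  0.015 ]
rail [ 0.5536 -0.0643  0.015 ]
rail [ 0.5534 -0.0749  0.015 ]
rail [ 0.6211 -0.1542  0.015 ]
rail [ 0.6208 -0.1655  0.015 ]
rail [ 0.5555 -0.1536  0.015 ]
rail [ 0.5552 -0.1647  0.015 ]
carr out [ 0.5505 -0.0546  0.028 ]
carr out [ 0.55   -0.1764  0.028 ]
bs top [ 0.4718 -0.0891  0.09  ]
bs top [ 0.4707 -0.1383  0.09  ]
post [ 0.53207832 -0.10955604  0.08502115] [[ 0.5265 -0.1176  0.0713]
 [ 0.531  -0.1072  0.0838]
 [ 0.5414 -0.1061  0.0978]] 28
391 398 179 187
[ 0.53961308 -0.11837986  0.08      ]
[ 0.5387734  -0.11759499  0.084     ]
```

```bash
cat >> h.py <<'E'
def rects(im,n,kind,z,lo=100):
    hsv=cv2.cvtColor(cv2.GaussianBlur(im,(3,3),0),cv2.COLOR_BGR2HSV)
    H,S,V=[hsv[...,i].astype(int) for i in range(3)]
    if kind=='tile': m=(H>=5)&(H<=14)&(S>100)&(V>108)
    else: m=(S<20)&(V>90)&(V<175)
    m=(m*255).astype(np.uint8)
    if kind!='tile': m=cv2.medianBlur(m,5)
    cs,_=cv2.findContours(m,cv2.RETR_EXTERNAL,cv2.CHAIN_APPROX_NONE); out=[]
    for c in cs:
        if not lo<cv2.contourArea(c)<2500: continue
        p=np.array([ray(n,u,v,z)[:2] for u,v in c[:,0]],np.float32)
        (x,y),(w,h),a=cv2.minAreaRect(p*1000)
        if w<h: w,h,a=h,w,a+90
        out.append((round(x/1000,4),round(y/1000,4),round(w),round(h),round((a+90)%180-90,1),c[:,0].mean(0).round().tolist()))
    return out
E
python3 - <<'E'
from h import *
for n in('top','scene'):
  im=cv2.imread(f'pics/{n}0.png')
  for k,z in(('tile',.008),('weight',.015)):
    for r in rects(im,n,k,z): 
        if 60<r[2]<90 and 35<r[3]<65:print(n,k,r)
im=cv2.imread('pics/top0.png');s=cv2.imread('pics/scene0.png')
cv2.imwrite('pics/z2.png',np.hstack([cv2.resize(im[170:215,375:410],None,fx=10,fy=10,interpolation=cv2.INTER_CUBIC),cv2.resize(s[235:280,375:415],None,fx=10,fy=10,interpolation=cv2.INTER_CUBIC)]))
E
```

```text
top tile (0.4249, 0.3132, 71, 49, -4.4, [228.0, 234.0])
top tile (0.4222, 0.1705, 70, 49, -12.8, [283.0, 233.0])
top tile (0.5127, 0.1612, 70, 48, -1.0, [286.0, 199.0])
top tile (0.6207, 0.1589, 70, 49, -12.9, [286.0, 159.0])
top weight (0.5223, 0.3069, 72, 52, -9.5, [230.0, 196.0])
top weight (0.8247, -0.3527, 64, 41, 16.1, [471.0, 84.0])
scene tile (0.4235, 0.169, 72, 52, -13.2, [268.0, 240.0])
scene tile (0.5933, 0.0386, 70, 47, -67.0, [360.0, 229.0])
scene tile (0.5141, 0.1588, 74, 51, -1.9, [300.0, 222.0])
scene tile (0.4272, 0.3114, 71, 53, -5.0, [230.0, 210.0])
scene tile (0.6212, 0.1574, 72, 52, -13.1, [331.0, 200.0])Traceback (most recent call last):
  File "<stdin>", line 5, in <module>
  File "h.py", line 39, in rects
    p=np.array([ray(n,u,v,z)[:2] for u,v in c[:,0]],np.float32)
                ~~~^^^^^^^^^
  File "h.py", line 8, in ray
    f,cx,cy,R,t=cam(n); d=R.T@np.array([(u-cx)/f,(v-cy)/f,1]); o=-R.T@t
                ~~~^^^
  File "h.py", line 4, in cam
    c=ctrl.camera_info(n); f=200/np.tan(np.radians(c['fovy'])/2)
ValueError: time passes only in moves, steps and waits
```

```bash
cat >> h.py <<'E'
import functools
cam=functools.lru_cache(None)(cam)
E
python3 - <<'E'
from h import *
im=cv2.imread('pics/top0.png');s=cv2.imread('pics/scene0.png')
cv2.imwrite('pics/z2.png',np.hstack([cv2.resize(im[170:215,375:410],None,fx=10,fy=10,interpolation=cv2.INTER_CUBIC),cv2.resize(s[235:280,375:415],None,fx=10,fy=10,interpolation=cv2.INTER_CUBIC)]))
E
```

```text
(no output)
```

View pics/z2.png

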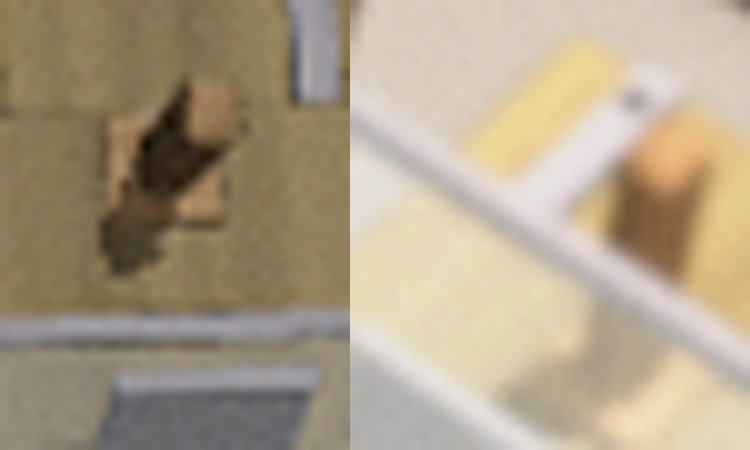

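Run:
```python
from h import *
for z in(.076,.08,.084,.088,.092,.096,.1): print(z,ray('top',396,180.8,z).round(4),ray('scene',407.3,250.2,z).round(4))
print(ray('top',391.3,186.3,.03))
```

```text
0.076 [ 0.541  -0.1187  0.076 ] [ 0.5603 -0.1041  0.076 ]
0.08 [ 0.5401 -0.1179  0.08  ] [ 0.5571 -0.1056  0.08  ]
0.084 [ 0.5393 -0.1171  0.084 ] [ 0.5539 -0.1072  0.084 ]
0.088 [ 0.5385 -0.1163  0.088 ] [ 0.5507 -0.1087  0.088 ]
0.092 [ 0.5376 -0.1156  0.092 ] [ 0.5475 -0.1103  0.092 ]
0.096 [ 0.5368 -0.1148  0.096 ] [ 0.5442 -0.1118  0.096 ]
0.1 [ 0.5359 -0.114   0.1   ] [ 0.541  -0.1133  0.1   ]
[ 0.53627274 -0.11460424  0.03      ]
```

move_arm(targets="0 0 0.19 0.44 -0.88 0 0;0 0 0.378 0.44 -0.88 0 0;0 0 0.378 0.44 -0.88 0 0;0 0 0.378 0.44 -0.88 0 0", force=60)

```text
time: 0.43
ee_pos: [0.2281, 0.5068, 0.2306]
tool_rot: [0.707, 0.707, -0.001, 0.001]
wrist_force: [0.0, 1.0, -0.2]
opening: 0.0853
```

move_arm(targets="0 0 0 0.5 -1 0 0;0 0 0 0.5 -1 0 0;0 0 0 0.5 -1 0 0")

```text
time: 0.68
ee_pos: [0.2771, 0.4081, 0.2308]
tool_rot: [0.707, 0.707, -0.0, 0.0]
wrist_force: [0.3, 0.6, 0.7]
opening: 0.0854
```

move_arm(targets="0 0 0 0.5 -1 0 0;0 0 0 0.5 -1 0 0;0 0 0 0.5 -1 0 0")

```text
time: 0.93
ee_pos: [0.3274, 0.3078, 0.2312]
tool_rot: [0.708, 0.707, -0.0, 0.0]
wrist_force: [1.0, -1.4, 0.2]
opening: 0.0854
```

move_arm(targets="0 0 0 0.5 -1 0 0;0 0 0 0.5 -1 0 0;0 0 0 0.5 -1 0 0")

```text
time: 1.18
ee_pos: [0.3777, 0.2077, 0.2315]
tool_rot: [0.708, 0.707, 0.0, 0.0]
wrist_force: [-0.5, -1.6, 0.5]
opening: 0.0854
```

move_arm(targets="0 0 0 0.5 -1 0 0;0 0 0 0.5 -1 0 0;0 0 0 0.5 -1 0 0")

```text
time: 1.43
ee_pos: [0.4281, 0.1075, 0.2315]
tool_rot: [0.708, 0.706, 0.0, 0.001]
wrist_force: [0.6, 0.4, 0.4]
opening: 0.0851
```

move_arm(targets="0 0 0 0.5 -1 0 0;0 0 0 0.5 -1 0 0;0 0 0 0.5 -1 0 0")

```text
time: 1.68
ee_pos: [0.4782, 0.0072, 0.2314]
tool_rot: [0.708, 0.706, 0.0, 0.001]
wrist_force: [0.2, 0.6, 0.1]
opening: 0.0856
```

move_arm(targets="0 0 0 0.5 -1 0 0;0 0 0 0.5 -1 0 0;0 0 0 0.5 -1 0 0;0 0 0 0.5 -1 0 0")

```text
time: 2.02
ee_pos: [0.5289, -0.0946, 0.231]
tool_rot: [0.709, 0.705, -0.0, 0.001]
wrist_force: [-0.8, -0.4, -0.3]
opening: 0.0855
```

move_arm(targets="0 0 0 0.07 -0.2 0 0;0 0 0 0.07 -0.2 -0.4 0;0 0 0 0.07 -0.2 -0.8 0;0 0 0 0.07 -0.2 -1 0;0 0 0 0.07 -0.2 -1 0;0 0 0 0.07 -0.2 -1 0")

```text
time: 2.52
ee_pos: [0.5331, -0.1092, 0.1302]
tool_rot: [0.707, 0.707, -0.001, -0.002]
wrist_force: [0.6, -0.3, 0.8]
opening: 0.0851
```

```bash
cat > shot.py <<'E'
import sys
from h import *
tag=sys.argv[1]
for n in("scene","top"):
    im,d=ctrl.grab_frame(n); cv2.imwrite(f"pics/{n}{tag}.png",im); np.save(f"{n}{tag}.npy",d)
a=cv2.imread(f"pics/scene{tag}.png"); b=cv2.imread(f"pics/top{tag}.png")
# crops
x0,y0,x1,y1=map(int,sys.argv[2:6]) if len(sys.argv)>5 else (290,190,490,370)
X0,Y0,X1,Y1=map(int,sys.argv[6:10]) if len(sys.argv)>9 else (340,100,460,280)
f=lambda i,h:cv2.resize(i,(int(i.shape[1]*h/i.shape[0]),h),interpolation=cv2.INTER_CUBIC)
o=np.hstack([f(a[y0:y1,x0:x1],400),f(b[Y0:Y1,X0:X1],400)])
if o.shape[1]>800: o=cv2.resize(o,(800,int(o.shape[0]*800/o.shape[1])))
cv2.imwrite(f"pics/c{tag}.png",o); print(o.shape)
E
python3 shot.py 1
```

```text
(400, 710, 3)
```

View pics/c1.png

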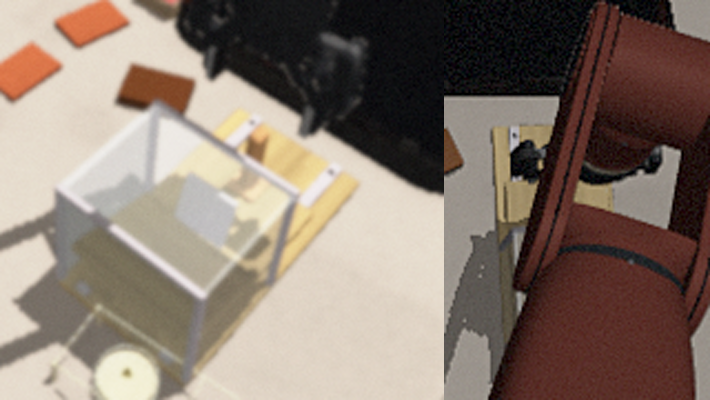

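The post (258,140 in the crop) sits between the open fingers. Next I lower and close.

move_arm(targets="0 0 0 0.03 -0.05 -0.3 0;0 0 0 0.03 -0.05 -0.6 0;0 0 0 0.03 -0.05 -0.69 0;0 0 0 0.03 -0.05 -0.69 0;0 0 0 0.03 -0.05 -0.69 0.5;0 0 0 0.03 -0.05 -0.69 1;0 0 0 0.03 -0.05 -0.69 1;0 0 0 0.03 -0.05 -0.69 1;0 0 0 0.03 -0.05 -0.69 1;0 0 0 0.03 -0.05 -0.69 1;0 0 0 0.03 -0.05 -0.69 1")

```text
time: 3.53
ee_pos: [0.5375, -0.1125, 0.0635]
tool_rot: [0.707, 0.707, 0.002, -0.001]
wrist_force: [-1.3, 12.9, 7.7]
opening: 0.0135
```

move_arm(targets="0 0 0 0.1 0.01 0 1;0 0 0 0.3 0.02 0 1;0 0 0 0.5 0.02 0 1;0 0 0 0.7 0.02 0 1;0 0 0 0.9 0.02 0 1;0 0 0 0.9 0.02 0 1")

```text
time: 4.03
ee_pos: [0.6304, -0.1115, 0.0635]
tool_rot: [0.707, 0.708, 0.002, 0.001]
wrist_force: [3.0, 7.2, 4.1]
opening: 0.0132
```

move_arm(targets="0 0 0 0.15 0 0 1;0 0 0 0.3 0 0 1;0 0 0 0.38 0 0 1;0 0 0 0.42 0 0 1;0 0 0 0.42 0 0 1;0 0 0 0.42 0 0 1")

```text
time: 4.53
ee_pos: [0.6656, -0.1111, 0.0635]
tool_rot: [0.706, 0.708, -0.002, -0.004]
wrist_force: [-18.3, 7.1, 17.0]
opening: 0.0127
```

move_arm(targets="0 0 0 0 0 0 0.7;0 0 0 0 0 0 0;0 0 0 0 0 0 0;0 0 0 0 0 0 0;0 0 0 0 0 0.4 0;0 0 0 0 0 0.8 0;0 0 0 0 0 1 0;0 0 0 0 0 1 0")

```text
time: 5.2
ee_pos: [0.6728, -0.1147, 0.17]
tool_rot: [0.707, 0.707, 0.003, 0.005]
wrist_force: [0.8, 0.0, 0.9]
opening: 0.0855
```

move_arm(targets="0 0 0 -0.2 1 0.3 0;0 0 0 -0.2 1 0.3 0;0 0 0 -0.2 1 0.3 0")

```text
time: 5.45
ee_pos: [0.6482, -0.0105, 0.1927]
tool_rot: [0.707, 0.707, 0.001, -0.001]
wrist_force: [0.7, 0.2, 0.3]
opening: 0.0857
```

move_arm(targets="0 0 0 -0.3 1 0 0;0 0 0 -0.3 1 0 0;0 0 0 -0.3 1 0 0")

```text
time: 5.7
ee_pos: [0.6171, 0.0905, 0.1916]
tool_rot: [0.706, 0.708, 0.0, -0.001]
wrist_force: [0.5, -0.8, -1.2]
opening: 0.0854
```

move_arm(targets="0 0 -0.29 0 0.8 0 0;0 0 -0.29 0 0.8 0 0;0 0 -0.29 0 0.8 0 0;0 0 -0.29 0 0.8 0 0;0 0 -0.29 0 0.8 0 0")

```text
time: 6.12
ee_pos: [0.6185, 0.1665, 0.1915]
tool_rot: [0.782, 0.623, -0.001, -0.0]
wrist_force: [-0.2, 0.3, 0.5]
opening: 0.0856
```

```bash
python3 shot.py 2
```

```text
(400, 710, 3)
```

View pics/c2.png

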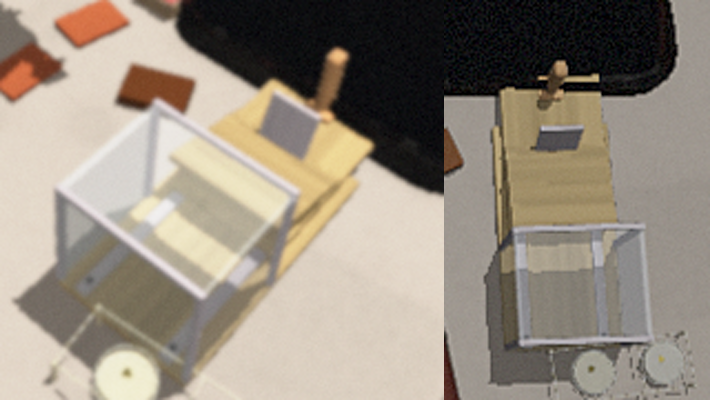

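Run:
```python
from h import *
d=np.load('top2.npy');P=pts('top',d)
Q=P[170:198,372:414].reshape(-1,3); Q=Q[(Q[:,2]>.01)]
A=np.c_[Q[:,:2],np.ones(len(Q))];
for _ in range(5):
    c,*_=np.linalg.lstsq(A,Q[:,2],rcond=None); r=Q[:,2]-A@c; k=abs(r)<.008; Q=Q[k];A=A[k]
print('plane',c,len(Q),r.std(),'slope deg',np.degrees(np.arctan(c[:2])))
for x in(.48,.5,.55,.6):print(x,c@[x,-.114,1])
d=np.load('scene2.npy');S=pts('scene',d)
m=(S[...,0]>.51)&(S[...,0]<.58)&(S[...,1]>-.17)&(S[...,1]<-.06)&(S[...,2]>.02)&(S[...,2]<.09)
q=S[m];A=np.c_[q[:,:2],np.ones(len(q))];c2,*_=np.linalg.lstsq(A,q[:,2],rcond=None);print('scene plane',c2,len(q),[c2@[x,-.114,1] for x in(.5,.55,.6)])
im=cv2.imread('pics/top2.png');s=cv2.imread('pics/scene2.png')
cv2.imwrite('pics/z3.png',np.hstack([cv2.resize(im[120:175,365:415],None,fx=8,fy=8,interpolation=cv2.INTER_CUBIC),cv2.resize(s[205:260,365:415],None,fx=8,fy=8,interpolation=cv2.INTER_CUBIC)]))
```

```text
plane [-0.70509053  0.18661404  0.45475044] 116 0.0019119446379423513 slope deg [-35.18730136  10.57060966]
0.48 0.09503298059802268
0.5 0.08093116998845035
0.55 0.04567664346451955
0.6 0.01042211694058881
scene plane [-0.08247044  0.04392405  0.0995071 ] 588 [np.float64(0.05326453960779045), np.float64(0.0491410174022509), np.float64(0.04501749519671137)]
```

View pics/z3.png

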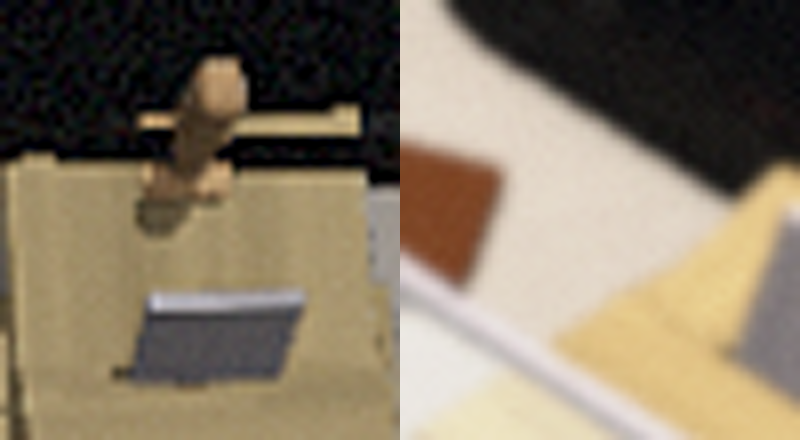

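Run:
```python
from h import *
for zf in(.026,.03,.034,.038,.042,.046,.05):
    fl,fr=ray('top',381.7,167.6,zf),ray('top',399.3,167.6,zf); tl,tr=ray('top',383.6,158.9,zf+.0483),ray('top',402.4,158.8,zf+.0483)
    print(zf,'foot',fl[:2].round(4),fr[:2].round(4),'w',round((fl-fr)[1],4),'top',tl[:2].round(4),tr[:2].round(4),'w',round((tl-tr)[1],4),'dx',round((tl+tr-fl-fr)[0]/2,4),'cy',(fl+fr)[1]/2,(tl+tr)[1]/2)
P=pts('top',np.load('top2.npy'))
for v in range(160,202,2): print(v,(np.median(P[v:v+2,378:404],axis=(0,1))).round(4))
S=pts('scene',np.load('scene2.npy'))
for b in np.arange(.46,.62,.01):
    m=(abs(S[...,0]-b)<.005)&(abs(S[...,1]+.07)<.012)&(S[...,2]>.005); print('s',round(b,3),m.sum(),np.median(S[m][:,2]) if m.sum() else '')
```

```text
0.026 foot [ 0.5878 -0.0927] [ 0.5868 -0.1392] w 0.0465 top [ 0.5988 -0.0907] [ 0.598  -0.1385] w 0.0478 dx 0.0111 cy -0.11593656316370926 -0.11456167741046684
0.03 foot [ 0.5869 -0.092 ] [ 0.5859 -0.1384] w 0.0463 top [ 0.5977 -0.09  ] [ 0.597  -0.1376] w 0.0477 dx 0.011 cy -0.11519523406071296 -0.11379398551950166
0.034 foot [ 0.5859 -0.0914] [ 0.5849 -0.1375] w 0.0462 top [ 0.5967 -0.0893] [ 0.5959 -0.1368] w 0.0475 dx 0.0109 cy -0.11445390495771665 -0.11302629362853649
0.038 foot [ 0.5849 -0.0907] [ 0.584  -0.1367] w 0.046 top [ 0.5956 -0.0886] [ 0.5949 -0.1359] w 0.0473 dx 0.0108 cy -0.11371257585472035 -0.1122586017375713
0.042 foot [ 0.584 -0.09 ] [ 0.583  -0.1359] w 0.0458 top [ 0.5946 -0.0879] [ 0.5939 -0.1351] w 0.0472 dx 0.0107 cy -0.11297124675172404 -0.11149090984660612
0.046 foot [ 0.583  -0.0894] [ 0.582  -0.1351] w 0.0457 top [ 0.5936 -0.0872] [ 0.5928 -0.1342] w 0.047 dx 0.0107 cy -0.11222991764872774 -0.11072321795564093
0.05 foot [ 0.5821 -0.0887] [ 0.5811 -0.1343] w 0.0455 top [ 0.5925 -0.0865] [ 0.5918 -0.1334] w 0.0468 dx 0.0106 cy -0.11148858854573143 -0.109955
[... 303 characters left out ...]
 0.0489]
180 [ 0.5476 -0.1099  0.0502]
182 [ 0.5419 -0.1087  0.0513]
184 [ 0.5363 -0.1085  0.053 ]
186 [ 0.5309 -0.108   0.0545]
188 [ 0.5254 -0.1073  0.0558]
190 [ 0.52   -0.1065  0.0574]
192 [ 0.5148 -0.1062  0.0588]
194 [ 0.5092 -0.1057  0.0606]
196 [ 0.5037 -0.1051  0.0616]
198 [ 0.4984 -0.1048  0.0631]
200 [ 0.4929 -0.1044  0.0647]
s 0.46 58 0.14179965349155865
s 0.47 56 0.14181357018020324
s 0.48 31 0.14247962547301088
s 0.49 0 
s 0.5 0 
s 0.51 0 
s 0.52 0 
s 0.53 0 
s 0.54 0 
s 0.55 21 0.051743090990511505
s 0.56 32 0.04965710437658384
s 0.57 34 0.047474458735587324
s 0.58 33 0.044514836190198394
s 0.59 26 0.04180604997938654
s 0.6 15 0.031129879848439745
s 0.61 28 0.03044306295098754
```

move_arm(targets="0 0 0 0.02 -0.07 -0.4 0;0 0 0 0.02 -0.07 -0.8 0;0 0 0 0.02 -0.07 -1 0;0 0 0 0.02 -0.07 -1 0.2;0 0 0 0.02 -0.07 -1 0.2", force=60)

```text
time: 6.63
ee_pos: [0.62, 0.1581, 0.091]
tool_rot: [0.783, 0.622, -0.001, -0.001]
wrist_force: [0.4, -0.4, 0.5]
opening: 0.0683
```

move_arm(targets="0 0 0 0 0 -0.4 0.2;0 0 0 0 0 -0.7 0.2;0 0 0 0 0 -0.85 0.2;0 0 0 0 0 -0.9 0.2;0 0 0 0 0 -0.9 0.2;0 0 0 0 0 -0.9 0.2")

```text
time: 7.13
ee_pos: [0.6226, 0.1597, 0.0046]
tool_rot: [0.783, 0.622, 0.001, 0.001]
wrist_force: [-0.8, 0.3, 0.8]
opening: 0.0687
```

move_arm(targets="0 0 0 0 0 -0.03 0.2;0 0 0 0 0 -0.03 0.2;0 0 0 0 0 -0.03 1;0 0 0 0 0 -0.03 1;0 0 0 0 0 -0.03 1;0 0 0 0 0 -0.03 1;0 0 0 0 0 -0.03 1")

```text
time: 7.72
ee_pos: [0.6219, 0.1599, 0.001]
tool_rot: [0.783, 0.622, 0.001, 0.001]
wrist_force: [-0.9, 0.1, 6.2]
opening: 0.0473
```

move_arm(targets="0 0 0 0 0 0.3 1;0 0 0 0 0 0.7 1;0 0 0.15 0 0 1 1;0 0 0.29 -0.1 -0.2 1 1;0 0 0.29 -0.2 -0.5 1 1;0 0 0.29 -0.2 -0.5 1 1")

```text
time: 8.22
ee_pos: [0.5998, 0.1062, 0.1]
tool_rot: [0.707, 0.707, -0.001, 0.001]
wrist_force: [-0.8, -0.6, -1.5]
opening: 0.0478
```

move_arm(targets="0 0.16 0 -0.1 -0.3 0.2 1;0 0.333 0 -0.2 -0.7 0.2 1;0 0.333 0 -0.2 -1 0.2 1;0 0.333 0 -0.2 -1 0.2 1")

```text
time: 8.55
ee_pos: [0.5815, 0.0041, 0.1186]
tool_rot: [0.703, 0.699, -0.093, -0.092]
wrist_force: [0.1, 0.6, 0.2]
opening: 0.0478
```

move_arm(targets="0 0 0 -0.18 -0.4 0 1;0 0 0 -0.36 -0.8 0 1;0 0 0 -0.36 -1 0 1;0 0 0 -0.36 -1 0 1;0 0 0 -0.36 -1 0 1")

```text
time: 8.97
ee_pos: [0.5446, -0.0911, 0.1193]
tool_rot: [0.702, 0.7, -0.092, -0.092]
wrist_force: [-0.3, 0.4, -1.5]
opening: 0.0474
```

```bash
python3 shot.py 3 290 130 490 300
```

```text
(400, 736, 3)
```

View pics/c3.png

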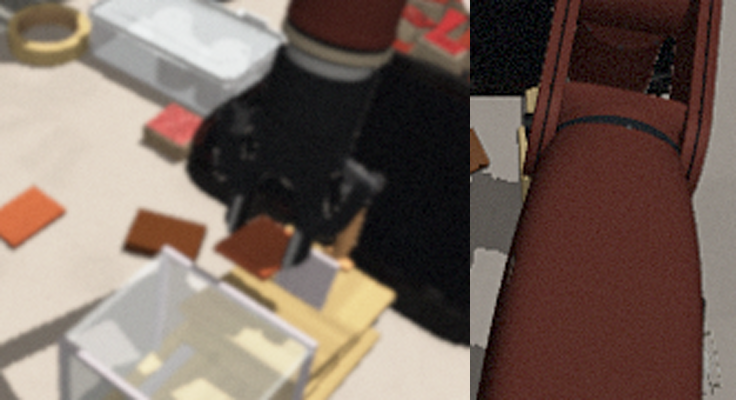

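move_arm(targets="0 0 0 0.03 -0.2 0 1;0 0 0 0.03 -0.2 -0.3 1;0 0 0 0.03 -0.2 -0.53 1;0 0 0 0.03 -0.2 -0.53 1;0 0 0 0.03 -0.2 -0.53 1;0 0 0 0.03 -0.2 -0.53 1")

```text
time: 9.57
ee_pos: [0.5485, -0.1095, 0.0673]
tool_rot: [0.701, 0.702, -0.092, -0.092]
wrist_force: [0.6, -0.5, 0.2]
opening: 0.0475
```

```bash
python3 shot.py 4 290 130 490 300
```

```text
(400, 736, 3)
```

View pics/c4.png

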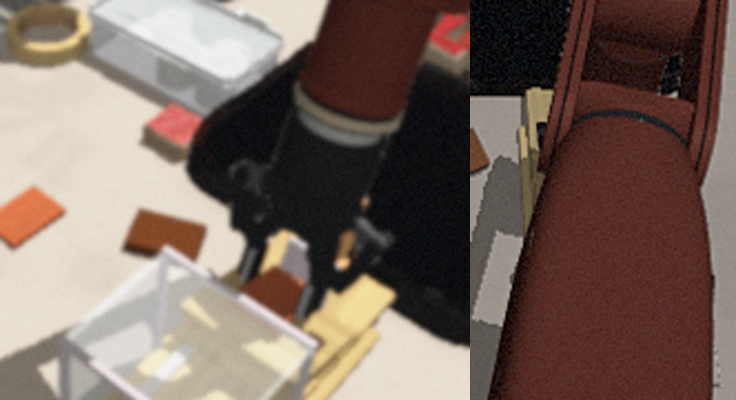

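move_arm(targets="0 0 0 -0.013 -0.01 -0.05 1;0 0 0 -0.026 -0.015 -0.1 1;0 0 0 -0.034 -0.015 -0.13 1;0 0 0 -0.034 -0.015 -0.13 1;0 0 0 -0.034 -0.015 -0.13 1")

```text
time: 10.08
ee_pos: [0.5445, -0.112, 0.0539]
tool_rot: [0.701, 0.701, -0.092, -0.092]
wrist_force: [-0.6, 1.7, 3.9]
opening: 0.0472
```

move_arm(targets="0 0 0 0.02 0 -0.005 1;0 0 0 0.04 0 -0.01 1;0 0 0 0.06 0 -0.016 1;0 0 0 0.08 0 -0.022 1;0 0 0 0.08 0 -0.022 1")

```text
time: 10.5
ee_pos: [0.5496, -0.1121, 0.0525]
tool_rot: [0.701, 0.701, -0.095, -0.095]
wrist_force: [-12.1, 0.5, 16.7]
opening: 0.0472
```

move_arm(targets="0 0 0 -0.005 0 0.02 1;0 0 0 -0.01 0 0.04 0.2;0 0 0 -0.01 0 0.04 0.2;0 0 0 -0.01 0 0.04 0.2;0 0 0 0.08 0 0.3 0.2;0 0 0 0.16 0 0.6 0.2;0 0 0 0.24 0 0.9 0.2;0 0 0 0.24 0 0.9 0.2")

```text
time: 11.17
ee_pos: [0.5815, -0.1129, 0.148]
tool_rot: [0.702, 0.702, -0.089, -0.087]
wrist_force: [0.9, 0.2, 2.2]
opening: 0.0685
```

Now toward tile C (0.513, 0.160), un-pitching on the way, then look.

move_arm(targets="0 -0.16 0 0 0.4 0.1 0.2;0 -0.32 0 -0.1 0.8 0.1 0.2;0 -0.333 0 -0.2 1 0.1 0.2;0 -0.333 0 -0.2 1 0.1 0.2")

```text
time: 11.5
ee_pos: [0.5523, -0.0075, 0.1494]
tool_rot: [0.706, 0.708, -0.0, -0.002]
wrist_force: [0.9, -0.7, -0.4]
opening: 0.0682
```

move_arm(targets="0 0 0 -0.2 1 0 0.2;0 0 0 -0.2 1 0 0.2;0 0 0 -0.2 1 0 0.2")

```text
time: 11.75
ee_pos: [0.5359, 0.0913, 0.1513]
tool_rot: [0.707, 0.707, 0.001, -0.0]
wrist_force: [-0.1, 0.4, 0.4]
opening: 0.0682
```

move_arm(targets="0 0 -0.03 -0.3 0.7 0 0.2;0 0 -0.03 -0.3 0.7 0 0.2;0 0 -0.03 -0.3 0.7 0 0.2;0 0 -0.03 -0.3 0.7 0 0.2")

```text
time: 12.08
ee_pos: [0.5063, 0.1596, 0.1512]
tool_rot: [0.714, 0.7, 0.0, 0.0]
wrist_force: [-0.1, 0.8, -0.5]
opening: 0.0682
```

```bash
python3 shot.py 5 340 180 440 260 360 130 430 200
cat > meas.py <<'E'
import sys
from h import *
t=sys.argv[1]
for n in('top','scene'):
  im=cv2.imread(f'pics/{n}{t}.png')
  for k,z in(('tile',.008),('weight',.015)):
    for r in rects(im,n,k,z):
        if 55<r[2]<90 and 35<r[3]<65 and r[1]>.05:print(n,k,r)
E
python3 meas.py 5
```

```text
(355, 800, 3)
top tile (0.4248, 0.3132, 71, 49, -4.5, [228.0, 234.0])
top weight (0.5228, 0.3104, 75, 50, -1.3, [229.0, 197.0])
scene tile (0.4228, 0.1682, 70, 52, -11.0, [272.0, 240.0])
scene tile (0.5139, 0.1589, 73, 51, -1.9, [300.0, 222.0])
scene tile (0.4272, 0.3114, 71, 53, -5.0, [230.0, 210.0])
```

View pics/c5.png

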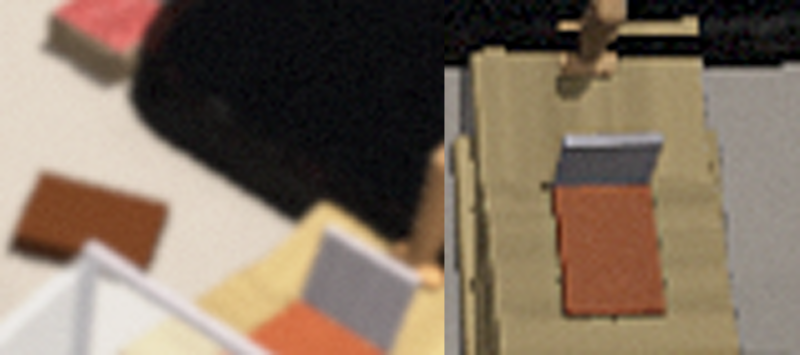

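Tile 1 lies flush against the backstop and centred on it (crop 557–650 wide at its foot). Next is tile C.

move_arm(targets="0 0 -0.01 0.07 0 -0.4 0.2;0 0 -0.01 0.07 0 -0.7 0.2;0 0 -0.01 0.07 0 -1 0.2;0 0 -0.01 0.07 0 -1 0.2")

```text
time: 12.52
ee_pos: [0.5092, 0.1558, 0.0449]
tool_rot: [0.719, 0.695, -0.004, -0.003]
wrist_force: [-2.3, -0.3, -0.6]
opening: 0.0684
```

move_arm(targets="0 0 0 0 0 -0.3 0.2;0 0 0 0 0 -0.45 0.2;0 0 0 0 0 -0.5 0.2;0 0 0 0 0 -0.5 0.2;0 0 0 0 0 -0.5 0.2")

```text
time: 12.93
ee_pos: [0.5147, 0.1578, 0.0025]
tool_rot: [0.718, 0.696, 0.001, 0.0]
wrist_force: [-0.2, -0.0, -0.2]
opening: 0.0684
```

move_arm(targets="0 0 0 0 0.02 -0.015 0.3;0 0 0 0 0.02 -0.015 1;0 0 0 0 0.02 -0.015 1;0 0 0 0 0.02 -0.015 1;0 0 0 0 0.02 -0.015 1;0 0 0 0 0.02 -0.015 1")

```text
time: 13.43
ee_pos: [0.515, 0.1605, 0.0018]
tool_rot: [0.718, 0.696, 0.001, 0.001]
wrist_force: [-1.2, -0.3, 6.9]
opening: 0.0473
```

move_arm(targets="0 0 0 0 0 0.3 1;0 0 0.02 0 0 0.7 1;0 0 0.04 0.05 -0.2 1 1;0 0 0.04 0.15 -0.5 1 1;0 0 0.04 0.15 -0.7 1 1;0 0 0.04 0.15 -0.7 1 1")

```text
time: 13.93
ee_pos: [0.5299, 0.0873, 0.1018]
tool_rot: [0.708, 0.706, 0.001, 0.002]
wrist_force: [0.9, 0.9, -0.5]
opening: 0.0474
```

move_arm(targets="0 0.16 0 0.1 -0.3 0.25 1;0 0.333 0 0.2 -0.7 0.25 1;0 0.333 0 0.2 -1 0.25 1;0 0.333 0 0.2 -1 0.25 1")

```text
time: 14.27
ee_pos: [0.5493, -0.0146, 0.1227]
tool_rot: [0.702, 0.699, -0.094, -0.093]
wrist_force: [-0.8, 0.5, -0.2]
opening: 0.0472
```

move_arm(targets="0 0 0 0 -0.4 0 1;0 0 0 0 -0.8 0 1;0 0 0 0 -0.98 0 1;0 0 0 0 -0.98 0 1;0 0 0 0 -0.98 0 1")

```text
time: 14.68
ee_pos: [0.5483, -0.1078, 0.1249]
tool_rot: [0.702, 0.7, -0.092, -0.092]
wrist_force: [0.4, 0.0, -0.1]
opening: 0.0473
```

move_arm(targets="0 0 0 0 -0.04 -0.3 1;0 0 0 0 -0.04 -0.52 1;0 0 0 0 -0.04 -0.52 1;0 0 0 0 -0.04 -0.52 1;0 0 0 0 -0.04 -0.52 1")

```text
time: 15.1
ee_pos: [0.549, -0.1107, 0.0738]
tool_rot: [0.701, 0.702, -0.092, -0.092]
wrist_force: [1.1, -0.7, 0.3]
opening: 0.0468
```

move_arm(targets="0 0 0 -0.013 0 -0.05 1;0 0 0 -0.026 0 -0.1 1;0 0 0 -0.029 0 -0.11 1;0 0 0 -0.029 0 -0.11 1;0 0 0 -0.029 0 -0.11 1")

```text
time: 15.52
ee_pos: [0.5461, -0.1118, 0.0626]
tool_rot: [0.701, 0.701, -0.092, -0.092]
wrist_force: [0.8, 2.3, 5.1]
opening: 0.0473
```

move_arm(targets="0 0 0 0.02 0 -0.005 1;0 0 0 0.04 0 -0.01 1;0 0 0 0.06 0 -0.016 1;0 0 0 0.08 0 -0.021 1;0 0 0 0.09 0 -0.021 1;0 0 0 0.09 0 -0.021 1")

```text
time: 16.02
ee_pos: [0.5529, -0.1123, 0.0608]
tool_rot: [0.701, 0.701, -0.094, -0.094]
wrist_force: [-7.8, 1.1, 11.6]
opening: 0.0469
```

move_arm(targets="0 0 0 0.03 0 -0.008 1;0 0 0 0.03 0 -0.008 1;0 0 0 0.03 0 -0.008 1")

```text
time: 16.27
ee_pos: [0.5531, -0.1123, 0.0607]
tool_rot: [0.7, 0.701, -0.096, -0.096]
wrist_force: [-18.4, -0.7, 21.0]
opening: 0.0474
```

move_arm(targets="0 0 0 -0.005 0 0.03 1;0 0 0 -0.01 0 0.05 0.2;0 0 0 -0.01 0 0.05 0.2;0 0 0 -0.01 0 0.05 0.2;0 0 0 0.08 0 0.3 0.2;0 0 0 0.16 0 0.6 0.2;0 0 0 0.24 0 0.9 0.2;0 0 0 0.24 0 0.9 0.2")

```text
time: 16.93
ee_pos: [0.5866, -0.1129, 0.1557]
tool_rot: [0.702, 0.702, -0.089, -0.087]
wrist_force: [0.6, -0.3, 1.3]
opening: 0.0687
```

move_arm(targets="0 -0.16 0 0 0.4 0.1 0.2;0 -0.32 0 -0.3 0.8 0.1 0.2;0 -0.333 0 -0.5 1 0.1 0.2;0 -0.333 0 -0.5 1 0.1 0.2")

```text
time: 17.27
ee_pos: [0.5235, -0.0067, 0.1549]
tool_rot: [0.706, 0.708, -0.002, -0.004]
wrist_force: [-0.2, -0.7, -0.7]
opening: 0.0687
```

move_arm(targets="0 0 -0.15 -0.5 1 0 0.2;0 0 -0.27 -0.5 1 0 0.2;0 0 -0.27 -0.5 1 0 0.2;0 0 -0.27 -0.5 1 0 0.2")

```text
time: 17.6
ee_pos: [0.4792, 0.0921, 0.1585]
tool_rot: [0.777, 0.63, 0.0, -0.001]
wrist_force: [-0.5, -0.4, 0.1]
opening: 0.0684
```

```bash
python3 shot.py 6 340 180 440 260 360 130 430 200;python3 meas.py 6
```

```text
(355, 800, 3)
top tile (0.4249, 0.3132, 71, 49, -4.4, [228.0, 234.0])
top weight (0.2427, 0.8471, 63, 38, -3.0, [11.0, 310.0])
top weight (0.5223, 0.3067, 73, 52, -9.5, [230.0, 196.0])
scene tile (0.4233, 0.1687, 72, 52, -12.6, [269.0, 238.0])
scene tile (0.4272, 0.3115, 71, 53, -4.5, [230.0, 210.0])
```

View pics/c6.png

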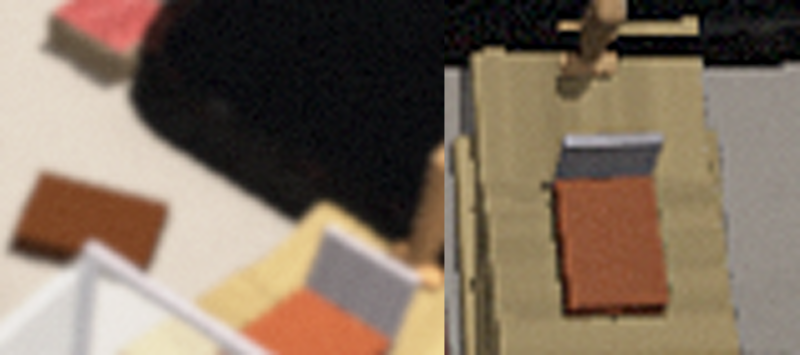

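Two tiles are stacked flush and aligned. Next is tile B at (0.423, 0.170).

move_arm(targets="0 0 -0.02 -0.3 0.4 0 0.2;0 0 -0.02 -0.55 0.78 -0.4 0.2;0 0 -0.02 -0.55 0.78 -0.8 0.2;0 0 -0.02 -0.55 0.78 -0.9 0.2;0 0 -0.02 -0.55 0.78 -0.9 0.2;0 0 -0.02 -0.55 0.78 -0.9 0.2")

```text
time: 18.2
ee_pos: [0.426, 0.1653, 0.0678]
tool_rot: [0.783, 0.622, -0.002, -0.001]
wrist_force: [-0.1, -0.6, -0.2]
opening: 0.0683
```

move_arm(targets="0 0 0 -0.02 0.04 -0.3 0.2;0 0 0 -0.02 0.04 -0.55 0.2;0 0 0 -0.02 0.04 -0.66 0.2;0 0 0 -0.02 0.04 -0.66 0.2;0 0 0 -0.02 0.04 -0.66 0.2;0 0 0 -0.02 0.04 -0.66 0.2")

```text
time: 18.7
ee_pos: [0.4267, 0.1701, 0.0047]
tool_rot: [0.783, 0.622, 0.001, 0.001]
wrist_force: [0.8, -0.6, 0.2]
opening: 0.0687
```

move_arm(targets="0 0 0 -0.03 0 -0.035 0.3;0 0 0 -0.03 0 -0.035 0.3;0 0 0 -0.03 0 -0.035 1;0 0 0 -0.03 0 -0.035 1;0 0 0 -0.03 0 -0.035 1;0 0 0 -0.03 0 -0.035 1;0 0 0 -0.03 0 -0.035 1")

```text
time: 19.28
ee_pos: [0.4219, 0.1703, 0.0004]
tool_rot: [0.783, 0.622, 0.0, 0.0]
wrist_force: [-3.2, -0.7, 8.5]
opening: 0.0478
```

move_arm(targets="0 0 0 0 0 0.3 1;0 0 0.1 0 0 0.7 1;0 0 0.2 0.2 -0.2 1 1;0 0 0.29 0.4 -0.5 1 1;0 0 0.29 0.6 -0.8 1 1;0 0 0.29 0.6 -0.8 1 1")

```text
time: 19.78
ee_pos: [0.4857, 0.0861, 0.1015]
tool_rot: [0.708, 0.706, 0.001, 0.003]
wrist_force: [0.2, 0.0, -1.3]
opening: 0.0474
```

move_arm(targets="0 0.16 0 0.3 -0.3 0.3 1;0 0.333 0 0.6 -0.7 0.3 1;0 0.333 0 0.6 -1 0.3 1;0 0.333 0 0.6 -1 0.3 1")

```text
time: 20.12
ee_pos: [0.5438, -0.0158, 0.1269]
tool_rot: [0.702, 0.699, -0.094, -0.093]
wrist_force: [-0.4, -0.2, 0.6]
opening: 0.0478
```

move_arm(targets="0 0 0 0 -0.4 0 1;0 0 0 0 -0.8 0 1;0 0 0 0 -0.98 0 1;0 0 0 0 -0.98 0 1;0 0 0 0 -0.98 0 1")

```text
time: 20.53
ee_pos: [0.5412, -0.1082, 0.129]
tool_rot: [0.702, 0.7, -0.092, -0.093]
wrist_force: [-0.3, 0.7, -0.4]
opening: 0.0474
```

move_arm(targets="0 0 0 0.08 -0.03 -0.2 1;0 0 0 0.1 -0.03 -0.48 1;0 0 0 0.1 -0.03 -0.48 1;0 0 0 0.1 -0.03 -0.48 1;0 0 0 0.1 -0.03 -0.48 1")

```text
time: 20.95
ee_pos: [0.5515, -0.1097, 0.082]
tool_rot: [0.701, 0.702, -0.092, -0.092]
wrist_force: [-0.0, -1.0, 0.2]
opening: 0.0473
```

move_arm(targets="0 0 0 -0.013 0 -0.05 1;0 0 0 -0.026 0 -0.1 1;0 0 0 -0.029 0 -0.11 1;0 0 0 -0.029 0 -0.11 1;0 0 0 -0.029 0 -0.11 1")

```text
time: 21.37
ee_pos: [0.5485, -0.1109, 0.0704]
tool_rot: [0.701, 0.701, -0.092, -0.092]
wrist_force: [0.6, -0.4, -0.3]
opening: 0.0478
```

move_arm(targets="0 0 0 -0.005 -0.01 -0.025 1;0 0 0 0.02 -0.01 -0.03 1;0 0 0 0.04 -0.01 -0.037 1;0 0 0 0.06 -0.01 -0.042 1;0 0 0 0.08 -0.01 -0.047 1;0 0 0 0.11 -0.01 -0.05 1;0 0 0 0.11 -0.01 -0.05 1")

```text
time: 21.95
ee_pos: [0.5531, -0.1122, 0.0675]
tool_rot: [0.7, 0.7, -0.098, -0.098]
wrist_force: [-26.3, 0.7, 27.9]
opening: 0.048
```

move_arm(targets="0 0 0 -0.01 0 0.04 1;0 0 0 -0.02 0 0.06 0.2;0 0 0 -0.02 0 0.06 0.2;0 0 0 -0.02 0 0.06 0.2;0 0 0 0.08 0 0.3 0.2;0 0 0 0.16 0 0.6 0.2;0 0 0 0.24 0 0.9 0.2;0 0 0 0.24 0 0.9 0.2")

```text
time: 22.62
ee_pos: [0.5888, -0.1129, 0.1623]
tool_rot: [0.702, 0.702, -0.089, -0.087]
wrist_force: [0.5, -0.8, 2.0]
opening: 0.0684
```

move_arm(targets="0 -0.16 0 0 0.4 0.1 0.2;0 -0.32 0 -0.3 0.8 0.1 0.2;0 -0.333 0 -0.5 1 0.1 0.2;0 -0.333 0 -0.5 1 0.1 0.2")

```text
time: 22.95
ee_pos: [0.5259, -0.0067, 0.1615]
tool_rot: [0.706, 0.708, -0.001, -0.004]
wrist_force: [0.6, 0.9, -1.3]
opening: 0.0681
```

move_arm(targets="0 0 -0.09 -0.5 1 0 0.2;0 0 -0.09 -0.5 1 0 0.2;0 0 -0.09 -0.5 1 0 0.2;0 0 -0.09 -0.5 1 0 0.2")

```text
time: 23.28
ee_pos: [0.4815, 0.0921, 0.1651]
tool_rot: [0.73, 0.683, 0.0, -0.001]
wrist_force: [-0.3, -0.3, -0.4]
opening: 0.0684
```

```bash
python3 shot.py 7 340 180 440 260 360 130 430 200;python3 meas.py 7
```

```text
(355, 800, 3)
top tile (0.4248, 0.3132, 71, 49, -4.5, [228.0, 234.0])
top weight (0.2418, 0.8495, 63, 38, -8.3, [11.0, 310.0])
top weight (0.5224, 0.3071, 73, 51, -9.1, [230.0, 196.0])
scene tile (0.4272, 0.3116, 71, 53, -4.9, [230.0, 210.0])
```

View pics/c7.png

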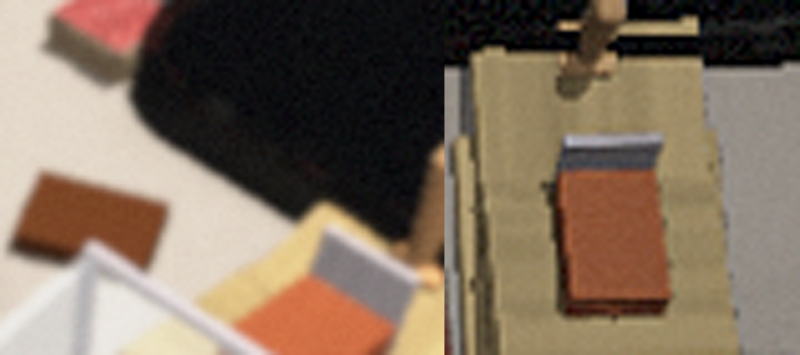

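Three are stacked. The last tile is A at (0.426, 0.3125).

move_arm(targets="0 0 -0.02 -0.3 1 0 0.2;0 0 -0.02 -0.3 1 0 0.2;0 0 -0.02 -0.3 1 0 0.2")

```text
time: 23.63
ee_pos: [0.4538, 0.1898, 0.1654]
tool_rot: [0.737, 0.675, 0.001, -0.0]
wrist_force: [-0.1, -0.2, 0.1]
opening: 0.0687
```

move_arm(targets="0 0 0 -0.25 1 -0.3 0.2;0 0 0 -0.25 1 -0.6 0.2;0 0 0 -0.25 1.0 -0.8 0.2;0 0 0 -0.25 1.0 -0.9 0.2;0 0 0 -0.25 1 -0.9 0.2;0 0 0 -0.25 1 -0.9 0.2")

```text
time: 24.13
ee_pos: [0.4286, 0.2873, 0.0742]
tool_rot: [0.737, 0.676, -0.001, -0.0]
wrist_force: [-0.1, 0.3, 0.4]
opening: 0.0685
```

move_arm(targets="0 0 0 -0.03 0.24 0 0.2;0 0 0 -0.03 0.24 -0.25 0.2;0 0 0 -0.03 0.24 -0.5 0.2;0 0 0 -0.03 0.24 -0.71 0.2;0 0 0 -0.03 0.24 -0.71 0.2;0 0 0 -0.03 0.24 -0.71 0.2;0 0 0 -0.03 0.24 -0.71 0.2")

```text
time: 24.72
ee_pos: [0.428, 0.3123, 0.0065]
tool_rot: [0.737, 0.675, 0.002, 0.001]
wrist_force: [0.1, 0.4, 0.7]
opening: 0.0684
```

move_arm(targets="0 0 0 -0.02 0 -0.05 0.3;0 0 0 -0.02 0 -0.05 0.3;0 0 0 -0.02 0 -0.05 1;0 0 0 -0.02 0 -0.05 1;0 0 0 -0.02 0 -0.05 1;0 0 0 -0.02 0 -0.05 1;0 0 0 -0.02 0 -0.05 1")

```text
time: 25.3
ee_pos: [0.4243, 0.3125, 0.0007]
tool_rot: [0.737, 0.676, 0.001, 0.0]
wrist_force: [-1.8, -2.4, 7.2]
opening: 0.0478
```

move_arm(targets="0 0 0 0 0 0.3 1;0 0 0.05 0 0 0.7 1;0 0 0.1 0.2 -0.4 1 1;0 0 0.104 0.4 -0.8 1 1;0 0 0.104 0.4 -1 1 1;0 0 0.104 0.4 -1 1 1")

```text
time: 25.8
ee_pos: [0.466, 0.2081, 0.1011]
tool_rot: [0.71, 0.704, 0.001, 0.002]
wrist_force: [-0.5, 0.2, -2.0]
opening: 0.0476
```

move_arm(targets="0 0 0 0.2 -0.4 0.3 1;0 0 0 0.4 -0.8 0.35 1;0 0 0 0.4 -1 0.35 1;0 0 0 0.4 -1 0.35 1")

```text
time: 26.13
ee_pos: [0.5061, 0.1076, 0.1362]
tool_rot: [0.71, 0.704, 0.001, 0.002]
wrist_force: [0.7, 0.3, -1.0]
opening: 0.0475
```

move_arm(targets="0 0.16 0 0.2 -0.4 0 1;0 0.333 0 0.4 -0.8 0 1;0 0.333 0 0.4 -1 0 1;0 0.333 0 0.4 -1 0 1")

```text
time: 26.47
ee_pos: [0.5444, 0.0077, 0.1306]
tool_rot: [0.704, 0.698, -0.095, -0.094]
wrist_force: [-0.5, 0.6, -0.8]
opening: 0.0476
```

move_arm(targets="0 0 0 0 -0.4 0 1;0 0 0 0 -0.8 0 1;0 0 0 0 -1 0 1;0 0 0 0 -1 0 1;0 0 0 0 -1 0 1")

```text
time: 26.88
ee_pos: [0.5434, -0.0878, 0.1344]
tool_rot: [0.703, 0.699, -0.092, -0.092]
wrist_force: [0.2, -0.6, -1.0]
opening: 0.0474
```

move_arm(targets="0 0 0.007 0.08 -0.2 0 1;0 0 0.007 0.1 -0.24 -0.25 1;0 0 0.007 0.1 -0.24 -0.47 1;0 0 0.007 0.1 -0.24 -0.47 1;0 0 0.007 0.1 -0.24 -0.47 1;0 0 0.007 0.1 -0.24 -0.47 1")

```text
time: 27.38
ee_pos: [0.554, -0.1106, 0.0882]
tool_rot: [0.7, 0.702, -0.092, -0.091]
wrist_force: [0.2, 0.4, 0.5]
opening: 0.0475
```

move_arm(targets="0 0 0 -0.013 0 -0.05 1;0 0 0 -0.026 0 -0.1 1;0 0 0 -0.032 0 -0.12 1;0 0 0 -0.032 0 -0.12 1;0 0 0 -0.032 0 -0.12 1")

```text
time: 27.8
ee_pos: [0.551, -0.1116, 0.0767]
tool_rot: [0.701, 0.701, -0.092, -0.091]
wrist_force: [-0.4, 1.8, 6.0]
opening: 0.0475
```

move_arm(targets="0 0 0 0.02 -0.005 -0.005 1;0 0 0 0.04 -0.005 -0.01 1;0 0 0 0.06 -0.005 -0.016 1;0 0 0 0.08 -0.005 -0.021 1;0 0 0 0.11 -0.005 -0.024 1;0 0 0 0.11 -0.005 -0.024 1")

```text
time: 28.3
ee_pos: [0.5548, -0.1124, 0.0756]
tool_rot: [0.7, 0.701, -0.099, -0.098]
wrist_force: [-26.3, 0.4, 28.0]
opening: 0.0474
```

move_arm(targets="0 0 0 -0.01 0 0.04 1;0 0 0 -0.02 0 0.06 0.2;0 0 0 -0.02 0 0.06 0.2;0 0 0 -0.02 0 0.06 0.2;0 0 0 0.08 0 0.3 0.2;0 0 0 0.16 0 0.6 0.2;0 0 0 0.24 0 0.9 0.2;0 0 0 0.24 0 0.9 0.2")

```text
time: 28.97
ee_pos: [0.5905, -0.1134, 0.17]
tool_rot: [0.701, 0.702, -0.09, -0.086]
wrist_force: [1.1, -1.1, 0.9]
opening: 0.0685
```

move_arm(targets="0 -0.16 0 0 0.4 0.1 0.2;0 -0.32 0 -0.1 0.8 0.1 0.2;0 -0.333 0 -0.2 1 0.1 0.2;0 -0.333 0 -0.2 1 0.1 0.2")

```text
time: 29.3
ee_pos: [0.5618, -0.008, 0.1715]
tool_rot: [0.706, 0.709, -0.0, -0.001]
wrist_force: [0.8, -0.5, 0.3]
opening: 0.0687
```

move_arm(targets="0 0 -0.2 -0.1 1 0 0.2;0 0 -0.2 -0.1 1 0 0.2;0 0 -0.2 -0.1 1 0 0.2;0 0 -0.2 -0.1 1 0 0.2")

```text
time: 29.63
ee_pos: [0.5555, 0.0914, 0.1733]
tool_rot: [0.759, 0.651, 0.0, 0.0]
wrist_force: [0.6, -0.4, 0.1]
opening: 0.0684
```

```bash
python3 shot.py 8 340 180 440 260 360 130 430 200;python3 meas.py 8
```

```text
(355, 800, 3)
top weight (0.5223, 0.307, 73, 52, -9.5, [230.0, 196.0])
```

View pics/c8.png

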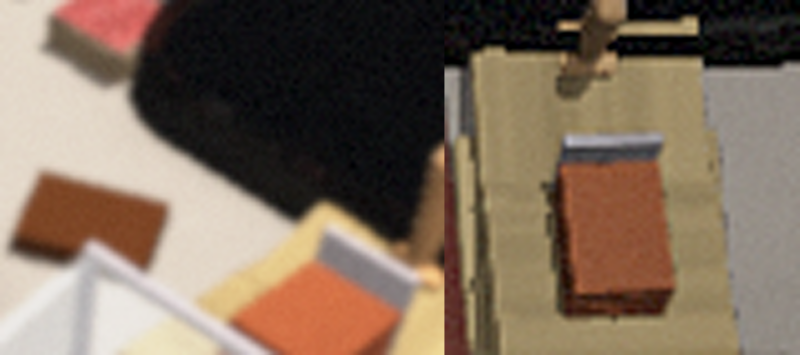

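View pics/scene8.png

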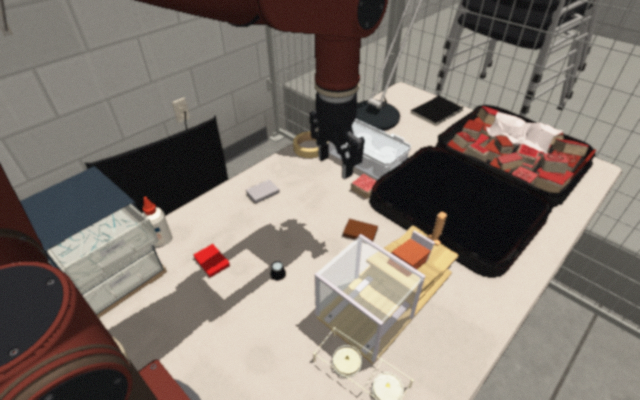

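All four tiles are stacked and none are left on the table. The weight still lies at (0.5225, 0.3065).

move_arm(targets="0 0 -0.02 -0.2 1 0 0.2;0 0 -0.02 -0.2 1 0 0.2;0 0 -0.02 -0.2 1 0 0.2", force=80)

```text
time: 29.98
ee_pos: [0.5355, 0.1893, 0.173]
tool_rot: [0.766, 0.643, 0.0, 0.0]
wrist_force: [1.1, 0.4, -0.6]
opening: 0.0687
```

move_arm(targets="0 0 0 -0.15 1 -0.3 0.2;0 0 0 -0.15 1 -0.6 0.2;0 0 0 -0.15 1 -0.8 0.2;0 0 0 -0.15 1 -0.9 0.2;0 0 0 -0.15 1 -0.9 0.2;0 0 0 -0.15 1 -0.9 0.2")

```text
time: 30.48
ee_pos: [0.5203, 0.2863, 0.0817]
tool_rot: [0.765, 0.644, -0.002, 0.0]
wrist_force: [0.3, -0.1, 0.6]
opening: 0.0683
```

```bash
python3 shot.py 9 200 130 340 230 200 150 300 240;python3 meas.py 9
```

```text
(318, 800, 3)
top weight (0.2423, 0.8395, 63, 53, -3.0, [13.0, 309.0])
scene weight (0.3367, 0.7621, 68, 55, 68.0, [108.0, 149.0])
```

View pics/c9.png

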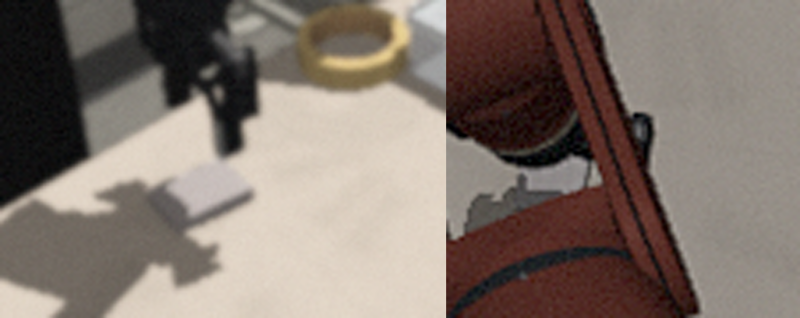

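The weight is unmoved (scene about 264,191), so I go down.

move_arm(targets="0 0 0 0.02 0.2 0 0.2;0 0 0 0.02 0.2 -0.25 0.2;0 0 0 0.02 0.2 -0.5 0.2;0 0 0 0.02 0.2 -0.76 0.2;0 0 0 0.02 0.2 -0.77 0.2;0 0 0 0.02 0.2 -0.77 0.2;0 0 0 0.02 0.2 -0.77 0.2")

```text
time: 31.17
ee_pos: [0.5245, 0.3076, 0.0083]
tool_rot: [0.766, 0.643, 0.001, 0.001]
wrist_force: [0.0, -0.8, 0.4]
opening: 0.0679
```

move_arm(targets="0 0 0 -0.02 0 -0.05 0.3;0 0 0 -0.02 0 -0.05 0.3;0 0 0 -0.02 0 -0.05 1;0 0 0 -0.02 0 -0.05 1;0 0 0 -0.02 0 -0.05 1;0 0 0 -0.02 0 -0.05 1;0 0 0 -0.02 0 -0.05 1")

```text
time: 31.75
ee_pos: [0.5213, 0.3081, 0.0026]
tool_rot: [0.765, 0.644, 0.0, 0.001]
wrist_force: [-2.2, -0.6, 5.9]
opening: 0.0476
```

move_arm(targets="0 0 0 0 0 0.3 1;0 0 0.1 0 0 0.7 1;0 0 0.2 0.05 -0.3 1 1;0 0 0.22 0.1 -0.7 1 1;0 0 0.22 0.1 -1 1 1;0 0 0.22 0.1 -1 1 1")

```text
time: 32.25
ee_pos: [0.5307, 0.2029, 0.1014]
tool_rot: [0.708, 0.706, -0.001, 0.002]
wrist_force: [0.2, 0.4, -4.2]
opening: 0.0476
```

move_arm(targets="0 0 0 0.05 -0.4 0.3 1;0 0 0 0.1 -0.8 0.4 1;0 0 0 0.1 -1 0.4 1;0 0 0 0.1 -1 0.4 1")

```text
time: 32.58
ee_pos: [0.5415, 0.1033, 0.1423]
tool_rot: [0.708, 0.706, -0.0, 0.002]
wrist_force: [0.3, -0.7, -3.4]
opening: 0.0479
```

move_arm(targets="0 0.16 0 0.05 -0.4 0 1;0 0.333 0 0.1 -0.8 0 1;0 0.333 0 0.1 -1 0 1;0 0.333 0 0.1 -1 0 1")

```text
time: 32.92
ee_pos: [0.5505, 0.0037, 0.1378]
tool_rot: [0.702, 0.7, -0.095, -0.093]
wrist_force: [-0.5, 0.5, -3.8]
opening: 0.0476
```

move_arm(targets="0 0 0 0 -0.4 0 1;0 0 0 0 -0.8 0 1;0 0 0 0 -0.98 0 1;0 0 0 0 -0.98 0 1;0 0 0 0 -0.98 0 1")

```text
time: 33.33
ee_pos: [0.5501, -0.0901, 0.1406]
tool_rot: [0.701, 0.701, -0.092, -0.092]
wrist_force: [0.4, 0.2, -3.6]
opening: 0.0473
```

```bash
python3 shot.py 10 320 150 460 260
```

```text
(400, 775, 3)
```

View pics/c10.png

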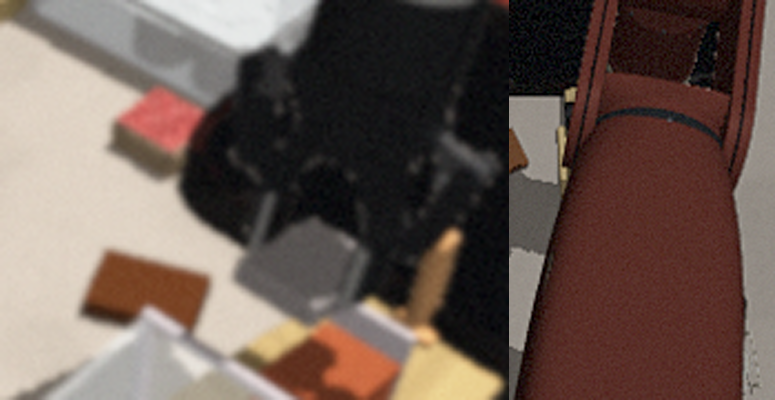

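move_arm(targets="0 0 0 0.06 -0.2 0 1;0 0 0 0.06 -0.22 -0.25 1;0 0 0 0.06 -0.22 -0.43 1;0 0 0 0.06 -0.22 -0.43 1;0 0 0 0.06 -0.22 -0.43 1;0 0 0 0.06 -0.22 -0.43 1")

```text
time: 33.93
ee_pos: [0.5569, -0.1113, 0.0987]
tool_rot: [0.7, 0.702, -0.093, -0.091]
wrist_force: [0.3, -0.2, -3.7]
opening: 0.0477
```

move_arm(targets="0 0 0 -0.013 0 -0.05 1;0 0 0 -0.026 0 -0.1 1;0 0 0 -0.032 0 -0.12 1;0 0 0 -0.032 0 -0.12 1;0 0 0 -0.032 0 -0.12 1")

```text
time: 34.35
ee_pos: [0.5534, -0.1122, 0.0864]
tool_rot: [0.701, 0.701, -0.092, -0.091]
wrist_force: [-1.0, 1.1, 1.1]
opening: 0.0473
```

Contact at the predicted height. I push to the backstop.

move_arm(targets="0 0 0 0.02 0 -0.008 1;0 0 0 0.04 0 -0.013 1;0 0 0 0.06 0 -0.019 1;0 0 0 0.08 0 -0.024 1;0 0 0 0.11 0 -0.027 1;0 0 0 0.11 0 -0.027 1")

```text
time: 34.85
ee_pos: [0.5569, -0.1126, 0.0854]
tool_rot: [0.7, 0.701, -0.099, -0.099]
wrist_force: [-30.5, 1.6, 27.7]
opening: 0.0476
```

move_arm(targets="0 0 0 -0.02 0 0.03 1;0 0 0 -0.04 0 0.05 0.2;0 0 0 -0.04 0 0.05 0.2;0 0 0 -0.04 0 0.05 0.2;0 0 0 0.06 0 0.3 0.2;0 0 0 0.14 0 0.6 0.2;0 0 0 0.22 0 0.9 0.2;0 0 0 0.22 0 0.9 0.2")

```text
time: 35.52
ee_pos: [0.5915, -0.1134, 0.1804]
tool_rot: [0.701, 0.702, -0.09, -0.086]
wrist_force: [1.0, 0.1, 0.7]
opening: 0.0681
```

move_arm(targets="0 -0.16 0 0.1 0.4 0.1 0.2;0 -0.32 0 0.3 0.8 0.1 0.2;0 -0.333 0 0.4 1 0.1 0.2;0 -0.333 0 0.4 1 0.1 0")

```text
time: 35.85
ee_pos: [0.6268, -0.0077, 0.1835]
tool_rot: [0.706, 0.709, 0.001, 0.001]
wrist_force: [0.3, -0.3, 0.3]
opening: 0.0782
```

move_arm(targets="0 0 0 0 1 0 0;0 0 0 0 1 0 0;0 0 0 0 1 0 0;0 0 0 0 1 0 0")

```text
time: 36.18
ee_pos: [0.6265, 0.0915, 0.1833]
tool_rot: [0.705, 0.709, 0.0, 0.0]
wrist_force: [0.2, -0.6, -0.5]
opening: 0.0851
```

```bash
python3 shot.py 11 350 200 470 290 360 120 430 200
```

```text
(362, 800, 3)
```

View pics/c11.png

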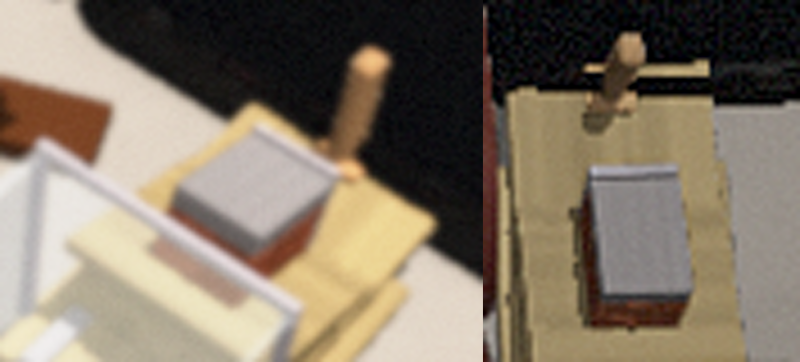

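Run:
```python
from h import *
o=[]
for t in(5,6,7,8,11):
    im=cv2.imread(f'pics/top{t}.png'); o.append(cv2.resize(im[153:196,378:404],(155,258*1),interpolation=cv2.INTER_CUBIC))
    b=im.astype(float)
    col=b[186:196,388:399].mean(1).round(0); print(t,[(186+i,c.astype(int).tolist()) for i,c in enumerate(col)])
cv2.imwrite('pics/z5.png',cv2.resize(np.hstack(o),None,fx=1.0,fy=2.0))
# expected projections of end bottom edge if flush
n=np.array([np.sin(np.radians(15)),0,np.cos(np.radians(15))]); u=np.array([-n[2],0,n[0]])
f0=np.array([.5845,-.113,.0405])
for x in(0,70,72,74): 
  print(x,[np.round(proj('top',f0+u*x/1e3+n*h/1e3),2).tolist() for h in(0,8,16,24,32,47)])
```

```text
5 [(186, [57, 86, 145]), (187, [54, 84, 145]), (188, [54, 83, 142]), (189, [55, 83, 143]), (190, [58, 87, 149]), (191, [44, 69, 130]), (192, [59, 84, 99]), (193, [106, 145, 161]), (194, [107, 146, 163]), (195, [105, 143, 161])]
6 [(186, [54, 82, 142]), (187, [55, 83, 141]), (188, [55, 84, 144]), (189, [51, 77, 136]), (190, [29, 46, 86]), (191, [17, 30, 66]), (192, [62, 90, 106]), (193, [105, 144, 161]), (194, [103, 142, 160]), (195, [103, 140, 158])]
7 [(186, [54, 82, 141]), (187, [57, 86, 148]), (188, [51, 79, 136]), (189, [16, 30, 58]), (190, [28, 44, 82]), (191, [23, 34, 70]), (192, [60, 88, 106]), (193, [106, 145, 162]), (194, [104, 142, 160]), (195, [105, 142, 159])]
8 [(186, [54, 82, 142]), (187, [39, 62, 113]), (188, [21, 33, 62]), (189, [22, 37, 68]), (190, [28, 46, 85]), (191, [20, 33, 70]), (192, [61, 89, 107]), (193, [107, 146, 163]), (194, [106, 143, 161]), (195, [102, 141, 159])]
11 [(186, [57, 59, 72]), (187, [34, 49, 83]), (188, [22, 37, 69]), (189, [24, 40, 71]), (190, [29, 46, 84]), (191, [21, 33, 70]), (192, [57, 85, 103]), (193, [106, 144, 161]), (194, [107, 145, 163]), (195, [104, 143, 161])]
0 [[390.39, 167.36], [390.86, 165.87], [391.34, 164.36], [391.82, 162.84], [392.31, 161.3], [393.24, 158.35]]
70 [[393.04, 191.56], [393.53, 190.18], [394.04, 188.79], [394.55, 187.37], [395.07, 185.94], [396.05, 183.21]]
72 [[393.11, 192.27], [393.61, 190.89], [394.12, 189.5], [394.63, 188.09], [395.15, 186.67], [396.14, 183.94]]
74 [[393.19, 192.98], [393.69, 191.61], [394.2, 190.22], [394.71, 188.81], [395.23, 187.39], [396.22, 184.67]]
```

View pics/z5.png

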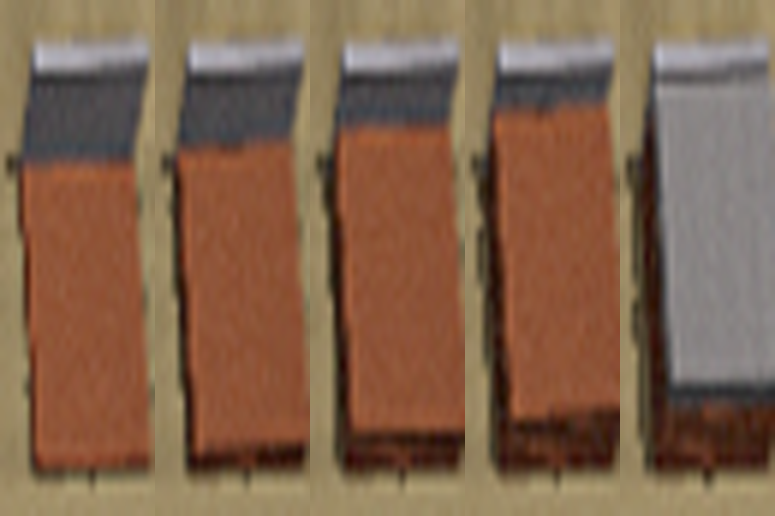

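The stack is flush to within about 1 mm: the measured end edges match the projected edges of a flush stack, and the bed's centre tick (92) matches the tile centre (93). Next I go back to the post.

move_arm(targets="0 0 0 0.39 -1 0 0;0 0 0 0.39 -1 0 0;0 0 0 0.39 -1 0 0", force=60)

```text
time: 36.53
ee_pos: [0.6664, -0.0174, 0.1833]
tool_rot: [0.708, 0.707, -0.001, 0.002]
wrist_force: [0.9, 0.3, 0.2]
opening: 0.0857
```

move_arm(targets="0 0 0 0 -1 0 0;0 0 0 0 -1 0 0;0 0 0 0 -1 0 0;0 0 0 0 -1 0 0;0 0 0 0 -1 0 0")

```text
time: 36.95
ee_pos: [0.6649, -0.115, 0.1829]
tool_rot: [0.708, 0.706, -0.0, 0.0]
wrist_force: [-0.5, -0.3, 0.2]
opening: 0.0857
```

move_arm(targets="0 0 0 0.01 0.03 -0.3 0;0 0 0 0.01 0.03 -0.6 0;0 0 0 0.01 0.03 -0.9 0;0 0 0 0.01 0.03 -1 0;0 0 0 0.01 0.03 -1 0;0 0 0 0.01 0.03 -1 0")

```text
time: 37.45
ee_pos: [0.6663, -0.1086, 0.0834]
tool_rot: [0.707, 0.708, -0.001, 0.0]
wrist_force: [0.1, -0.4, 0.5]
opening: 0.0852
```

move_arm(targets="0 0 0 0 0.01 -0.17 0;0 0 0 0 0.01 -0.17 0;0 0 0 0 0.01 -0.17 0.4;0 0 0 0 0.01 -0.17 0.7;0 0 0 0 0.01 -0.17 1;0 0 0 0 0.01 -0.17 1;0 0 0 0 0.01 -0.17 1;0 0 0 0 0.01 -0.17 1;0 0 0 0 0.01 -0.17 1")

```text
time: 38.2
ee_pos: [0.6666, -0.1112, 0.0671]
tool_rot: [0.707, 0.707, -0.002, 0.002]
wrist_force: [-1.2, -9.4, 1.3]
opening: 0.0132
```

move_arm(targets="0 0 0 -0.02 -0.02 0 1;0 0 0 -0.06 -0.03 0 1;0 0 0 -0.12 -0.03 0 1;0 0 0 -0.2 -0.03 0 1;0 0 0 -0.28 -0.03 0 1;0 0 0 -0.36 -0.03 0 1;0 0 0 -0.44 -0.03 0 1;0 0 0 -0.52 -0.03 0 1;0 0 0 -0.6 -0.03 0 1;0 0 0 -0.68 -0.03 0 1;0 0 0 -0.76 -0.03 0 1;0 0 0 -0.84 -0.03 0 1;0 0 0 -0.9 -0.03 0 1;0 0 0 -0.96 -0.03 0 1;0 0 0 -1 -0.03 0 1")

```text
time: 39.45
ee_pos: [0.5658, -0.1123, 0.0671]
tool_rot: [0.707, 0.707, -0.001, 0.002]
wrist_force: [3.0, -4.0, 5.2]
opening: 0.0138
```

move_arm(targets="0 0 0 -0.04 0 0 1;0 0 0 -0.08 0 0 1;0 0 0 -0.12 0 0 1;0 0 0 -0.16 0 0 1;0 0 0 -0.19 0 0 1;0 0 0 -0.22 0 0 1;0 0 0 -0.24 0 0 1;0 0 0 -0.26 0 0 1;0 0 0 -0.28 0 0 1;0 0 0 -0.3 0 0 1;0 0 0 -0.32 0 0 1;0 0 0 -0.34 0 0 1;0 0 0 -0.34 0 0 1")

```text
time: 40.53
ee_pos: [0.5367, -0.1127, 0.0672]
tool_rot: [0.707, 0.707, 0.003, 0.006]
wrist_force: [22.9, -4.5, -11.6]
opening: 0.013
```

Home stop reached (travel 0.130 m, 23 N against the stop). I release and withdraw.

move_arm(targets="0 0 0 0.04 0 0 1;0 0 0 0.04 0 0 0.7;0 0 0 0.04 0 0 0.3;0 0 0 0.04 0 0 0;0 0 0 0.04 0 0 0;0 0 0 0.04 0 0 0;0 0 0 0.04 0 0.3 0;0 0 0 0.04 0 0.7 0;0 0 0 0.04 0 1 0;0 0 0 0.04 0 1 0")

```text
time: 41.37
ee_pos: [0.5401, -0.1126, 0.1735]
tool_rot: [0.707, 0.707, 0.002, 0.006]
wrist_force: [0.9, -1.0, 0.6]
opening: 0.0854
```

move_arm(targets="0 0 0 0.2 1 0.4 0;0 0 0 0.2 1 0.4 0;0 0 0 0.2 1 0.4 0")

```text
time: 41.62
ee_pos: [0.5566, -0.0091, 0.2074]
tool_rot: [0.707, 0.707, 0.0, 0.001]
wrist_force: [0.7, 0.4, 0.0]
opening: 0.0854
```

move_arm(targets="0 0 0 0 1 0 0;0 0 0 0 1 0 0;0 0 0 0 1 0 0")

```text
time: 41.87
ee_pos: [0.5555, 0.0931, 0.206]
tool_rot: [0.706, 0.708, 0.0, -0.0]
wrist_force: [0.4, 0.3, 0.3]
opening: 0.0853
```

move_arm(targets="0 0 0 0 1 0 0;0 0 0 0 1 0 0;0 0 0 0 1 0 0;0 0 0 0 1 0 0;0 0 0 0 1 0 0")

```text
time: 42.28
ee_pos: [0.5556, 0.1894, 0.2054]
tool_rot: [0.706, 0.708, -0.001, 0.0]
wrist_force: [0.7, -0.2, 0.2]
opening: 0.0856
```

```bash
python3 shot.py 12 300 220 450 350 350 150 450 260
python3 - <<'E'
from h import *
a=cv2.imread('pics/top0.png').astype(int);b=cv2.imread('pics/top12.png').astype(int)
# post/backstop top rows compare home
for t in(0,12):
  P=pts('top',np.load(f'top{t}.npy')); m=(P[...,2]>.075)&(P[...,2]<.115);m[:,:380]=0;m[:,402:]=0;m[:172]=0;m[195:]=0;v,u=np.where(m);print(t,m.sum(),u.mean(),v.mean())
E
```

```text
(388, 800, 3)
0 56 394.92857142857144 182.0
12 56 394.9107142857143 182.41071428571428
```

View pics/c12.png

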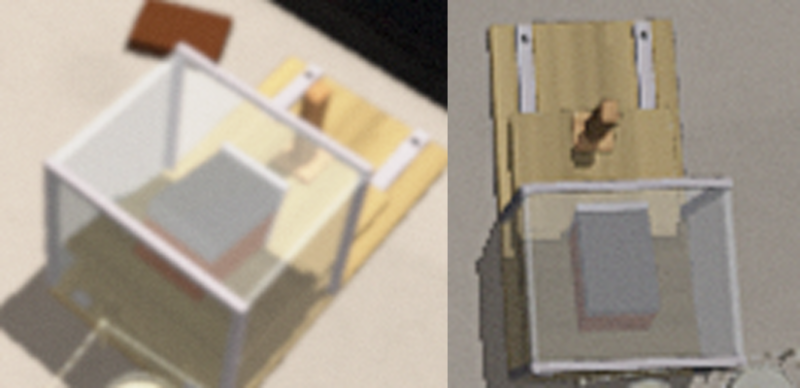

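View pics/top12.png

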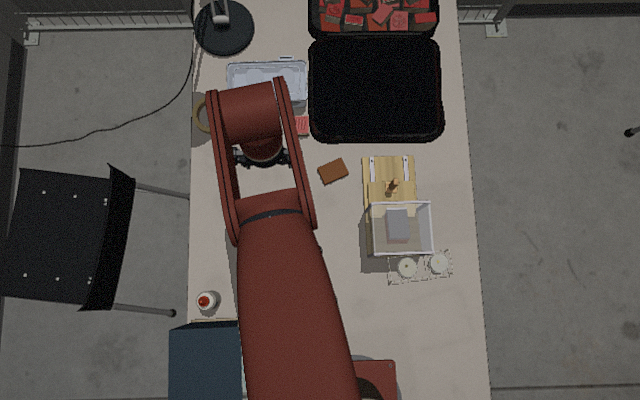

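```bash
python3 -c "
from h import *
a=cv2.imread('pics/scene0.png').astype(float);b=cv2.imread('pics/scene12.png').astype(float)
print('loupe',[ [np.round(np.mean(np.where(i[255:285,265:292].sum(2)<150),1),1)] for i in(a,b)])
print(ctrl.hand_in())"
```

```text
loupe [[array([19.3, 12.6])], [array([19.3, 12.6])]]
the job is handed in; nothing more can be done
None
```

I pulled the carriage out to its stop, stacked the four terracotta tiles, laid the steel weight on top and ran the carriage home. Then I withdrew the arm and handed the job in at about 42 s. The hand-in gave no verdict.

- **Tiles and weight:** Each one was pushed against the backstop, with about 12 to 30 N measured at the wrist. The top-view end edges agree with a flush, centred stack to about 1 mm, which is close to what the pictures can resolve.
- **Carriage:** It travelled 0.130 m and pressed against the home stop. The post is back at its starting pixel position to within 0.4 px.
- **Stack after the run:** The last pictures show it intact under the hood.
- **Loupe and stamp:** The loupe has not moved in the scene view. I never went near the stamp, but it was partly hidden at the end and I did not measure it again.

The two cameras disagreed by 2 to 3 mm, mainly in bed height. I settled this by feeling for contact and by taking the centre line from the gripped post. No check failed. The weight was not knocked aside, and I saw no slackening of the grip.

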